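Zero the rolling mill, set its gap by clicks and feed the bar

ROBOT

A 6-joint arm with a two-finger parallel gripper is mounted at the origin on the work surface. World frame = base frame: x ahead of the robot, y to its left, z up, the work surface at z = 0. Lengths are in mm, angles in rad, forces in N, time in s.
With the tool pointing down it reaches from about 275 to 750 mm from the base axis. Payload 10.2 kg.
Tool frame: the origin (TCP) lies midway between the tips of the shut fingers; the grasp point (between the pads) lies 19 mm behind it (ctrl.hold_point_z is the distance from the TCP to the grasp point, in mm); z points along the fingers, y is the direction in which the jaws open and shut (so a half turn about z gives the same grasp; the last joint's range is limited). The gripper opens to 85 mm and grips with 20 to 120 N. Pads are 22 mm wide; open, the fingers measure 114 mm over their backs; the gripper's body (76 mm by 85 mm) begins 54 mm behind the grasp point. The pads swing forward as they close: fully open they stand 13 mm farther back than shut.
Start: joints at [-0.223, 0.313, 1.498, -0, 1.331, -0.223], TCP at [525.006, -0.013, 231.294] pointing down, gripper open.
Joint ranges: [-2.94, 2.94], [-0.97, 2.17], [0.19, 2.56], [-1.23, 4.37], [0.02, 3.11], [-2.88, 2.88]. Speed limits (rad/s): [2.39, 2.39, 3.01, 3.14, 3.14, 3.14].

INTERFACE

Orientations are given as a unit quaternion [w, x, y, z].
In Python, from rig import ctrl, capture, get_calibration, ticket, search_frame, outline_of gives the robot as it stands. The module is installed in compiled form; this text tells all that it offers.
- The arm moves only by the tool servo_tool, never from a script. Its argument "motion" is a list of rows, each an object with "dr": the turn, a rotation vector about the tool's x, y, z in units of 10 degrees (1.0 is 10 degrees), a list of three; "delta_pos": the shift along the tool's x, y, z in units of 50 mm (1.0 is 50 mm), a list of three; "hand": the opening, from 0 (shut) to 1 (fully open). In form: [{"dr": [ax, ay, az], "delta_pos": [x, y, z], "hand": hand}, ...]. A call has 1 to 20 rows; each row shifts and turns the pose as measured when the row begins, along the tool's axes as they then stand; what a row does not reach is not made up. A row lasts 1/8 s, in which the tool goes at most 62.5 mm and 10.7 degrees, less where a joint would pass 70% of its speed; a pose out of reach is approached as far as the arm can. A call is refused whole if a number of a shift passes 1 or a number of a turn 1, either way. A call with a gripper value outside its range is refused whole. The fingers move at their own pace and stop on an object; "squeeze" is the grip in N (left out, the last holds). Time passes only in rows, so rows that do not move let the fingers close. It gives the time, the measured TCP pose, the force and the opening at its end, in the units of the state.
- ctrl.sense(): the state, without advancing time (a new reading comes with each control period).
- capture(name): name is "scene" or "side" or "wrist"; returns (picture, depth): 384x512x3 uint8, red, green, blue; 384x512 float32, mm along the optical axis (not along the pixel's ray), 0 where there is no reading.
- get_calibration(name): a dict with "camera_matrix" (3x3 intrinsics, pixels), "T" (4x4, takes a point from camera to world coordinates). Camera axes: x right, y down, z forward; pixel columns grow to the right and rows downward; lengths in mm; the calibration is good to about 2 mm. A picture is of the moment at which its call begins: read the wrist's pose just before it. get_calibration takes no time and is no camera call; for the wrist camera it gives the pose at the moment of the call.
- ticket.finish_job(): hands the job in, once; it reports no verdict.
Trained networks look in the newest picture that a camera, given by its name, has taken for a name from the list of things; names that differ only in an ending like _2 or _b are one class to them, and where a whole thing is asked for, a point or a joint stands for the part that bears it (a point fixed in the world has none). Each returns a list of dicts, best first, with "score" (0 to 1); they miss things now and then, are a little off and sometimes report something else, mostly with a low value. They report only what shows in the picture. A call takes as long as a camera call.
- search_frame(camera, label): "bbox" ([left, top, right, bottom] in pixels, round what is visible of it).
- outline_of(camera, label): "pixels" (384x512 bool, what is visible of it) and "bbox" ([left, top, right, bottom] in pixels, round what is visible of it).
The state is a dict: "time_s": time; "joints": joint angles; "dq": joint speeds; "tau": joint torques, N m; "eef_pos": TCP position; "ee_rot": TCP orientation; "force": force on the tool from outside, world axes, zero at the start; "wrist_torque": the same for the moment, N m; "grip_width": opening from 0.0 (shut) to 1.0 (fully open).
Only numpy, scipy, OpenCV 4.12 (cv2) and the standard library are available. Lean on these libraries where they do the work, as an engineer would, in place of code of your own. Each camera call takes 0.05 s, during which the arm holds its last target.

TASK

Set up the little rolling mill for the copper bar: turn the handwheel on top clockwise until the rolls are fully closed, then open it exactly five clicks. With the gap set, slide the bar along the feed plate, flat and square, until its front edge comes up against the rolls, and leave it there; do not disturb the other things on the table.

Things in the scene. Friction and masses are not known exactly. Their poses are not given: they have to be found in the camera images.
- mill: Rolling mill bolted to the table, dark and grey steel: base 130 x 180 mm, cheeks 80 mm deep (x), 84 mm apart inside, two steel rolls (45 mm diameter, 80 mm wide) along y, gear housing above (top at 190 mm), handwheel on top. Origin: centre of the base's underside, below the wheel's axis; z up, x from the feed side (-x, nearer the robot) to the far side, y along the rolls.
- gap_wheel (a joint): Handwheel angle, rad: 0 = closed against its stop (rolls touch), growing anticlockwise seen from above, up to 5.24 (10 clicks, other stop). A click every 0.5236 rad (30 degrees), counted from 0; five clicks = 2.618. Each opens the rolls 0.8 mm. Past half way it snaps into the next click by itself and stays. 5 to 10 N at the handle turns it.
- wheel_axis (a point): On the handwheel's vertical axis at the level of the rim's top, 220 mm above the table; axes as the mill's. The wheel is bare aluminium, 110 mm in diameter, 12 mm thick; its hub stands 5 mm above the rim.
- handle_mid (a point): Middle of the upright black handle on the handwheel, 40 mm off the wheel's axis: round, 17 to 20 mm in diameter, from 220 to 263 mm above the table, spinning freely on its pin. Push it round from the side or hold it from above. With the wheel closed it lies on the mill's -x side of the axis (feed side). A black mark on the rim is beside it.
- bar: Flat copper bar, 90 mm long (x) x 40 mm wide (y) x 6 mm thick, 0.19 kg, lying loose on the feed plate, its rear end towards the robot. Origin: centre of its underside. Its own x points lengthwise towards the rolls.
- bar_nose (a point): Middle of the lower front edge of the bar (the end nearest the rolls), 45 mm from the bar's origin along its x.
- nip (a point): Midway along the rolls, below the wheel's axis, level with the feed plate's top (80.8 mm above the table); axes as the mill's. The plate, 80 mm wide, runs from x = -145 to -11 mm and is clear but for the bar. At five clicks the gap is 4 mm and the 6 mm bar stops against the upper roll, front edge at about x = -9 mm; 1 to 3 N slides it.
- crank: Bystander: the mill's detached crank lying beside it, steel arm 110 mm long with a wooden grip standing up, 84 mm tall. Origin: underside, middle of the arm.
- jar: Bystander: clear jar, 64 mm in diameter, 75 mm tall. Origin: centre of its underside.
- cup_a: Bystander: small empty aluminium cup, 39 mm across the rim, 28 mm tall. Origin: centre of its underside.
- cup_b: Bystander: another such cup.

How it is judged:
By the outcome, as a careful person would: the job done as asked, in the order asked, and still so for the second after the job is handed in, with the robot touching nothing.
It also fails if it takes over 66 s, if anything falls off the work surface, if the arm or the gripper's body presses on something with over 40 N, if the wrist force passes 120 N, or if a joint passes its speed limit or range.

## Working session

There is one attempt and no reset: what is moved stays moved. The work goes in short steps, Python scripts to look and compute and a tool call to move; the robot and the scene stay as the last step left them, time stands still between calls to the robot, and variables do not carry over. Pictures are saved under pics/ and viewed, and the job is handed in when it is done.

Besides the shell and the picture viewer there is one more tool, called by a JSON object that holds its "api" and its "payload", one argument or row to a line. servo_tool: Moves the arm, as the interface text tells. Its arguments: {"type":"object","properties":{"motion":{"type":"array"},"squeeze":{"type":"number"}},"required":["motion"]}

```bash
mkdir -p pics
cat > h.py <<'E'
import numpy as np, cv2
from rig import ctrl, capture, get_calibration, ticket, search_frame, outline_of
def save(name,fn,crop=None,scale=1):
    im,d=capture(name); o=cv2.cvtColor(im,cv2.COLOR_RGB2BGR)
    if crop: o=o[crop[1]:crop[3],crop[0]:crop[2]]
    if scale!=1:o=cv2.resize(o,None,fx=scale,fy=scale)
    cv2.imwrite('pics/'+fn,o); return im,d
def pts(name,d,mask=None):
    c=get_calibration(name);K=np.array(c["camera_matrix"]);T=np.array(c["T"])
    v,u=np.mgrid[:d.shape[0],:d.shape[1]]
    P=np.stack([(u-K[0,2])/K[0,0]*d,(v-K[1,2])/K[1,1]*d,d],-1)@T[:3,:3].T+T[:3,3]
    P[d<=0]=np.nan
    return P
def proj(name,p):
    c=get_calibration(name);K=np.array(c["camera_matrix"]);T=np.linalg.inv(np.array(c["T"]))
    q=T[:3,:3]@np.array(p)+T[:3,3]; q=K@q; return q[:2]/q[2]
E
python3 - <<'E'
from h import *
for n in ("scene","side","wrist"):
    im,d=save(n,n+"0.png",scale=1.5); np.save(n+"0.npy",d)
    P=pts(n,d); np.save(n+"0P.npy",P)
    print(n,np.array(get_calibration(n)["T"]).round(2).tolist())
    for l in ("mill","gap_wheel","handle_mid","bar","crank","jar","cup_a"):
        for r in outline_of(n,l)[:2]:
            m=r["pixels"]; q=P[m]; q=q[~np.isnan(q[:,0])]
            print(l,round(r["score"],2),np.array(r["bbox"]).round().tolist(),np.median(q,0).round(),np.percentile(q,2,axis=0).round(),np.percentile(q,98,axis=0).round())
print(ctrl.sense())
E
```

```text
scene [[-0.06, 0.71, -0.7, 1208.42], [1.0, 0.05, -0.03, 88.67], [0.01, -0.7, -0.71, 793.82], [0.0, 0.0, 0.0, 1.0]]
mill 0.79 [160.0, 169.0, 252.0, 276.0] [673. -66. 129.] [ 604. -152.   10.] [711.  16. 235.]
gap_wheel 0.58 [167.0, 166.0, 222.0, 209.0] [654. -75. 218.] [ 596. -126.  211.] [697. -27. 263.]
handle_mid 0.65 [178.0, 182.0, 192.0, 203.0] [690. -81. 249.] [674. -92. 217.] [693. -74. 265.]
crank 0.58 [102.0, 203.0, 149.0, 231.0] [ 592. -273.   17.] [ 567. -343.    2.] [ 603. -216.   79.]
jar 0.73 [287.0, 249.0, 317.0, 288.0] [724. 171.  65.] [684. 144.   2.] [738. 201.  77.]
cup_a 0.67 [262.0, 216.0, 272.0, 229.0] [555.  84.  18.] [544.  67.   1.] [582. 101.  30.]
side [[0.86, -0.26, 0.44, 190.27], [-0.51, -0.4, 0.76, -603.32], [-0.02, -0.88, -0.48, 589.46], [0.0, 0.0, 0.0, 1.0]]
mill 0.75 [240.0, 173.0, 355.0, 308.0] [ 618. -115.  106.] [ 517. -164.    3.] [688. -13. 229.]
gap_wheel 0.7 [289.0, 170.0, 339.0, 212.0] [642. -86. 219.] [ 590. -130.  212.] [690. -29. 262.]
handle_mid 0.68 [326.0, 172.0, 332.0, 192.0] [678. -87. 247.] [ 673.  -92. -297.] [1442.  747.  265.]
handl
[... 1587 characters left out ...]
] [582. 103.  29.]
{'time_s': 1.2, 'joints': array([-2.23407887e-01,  3.12926391e-01,  1.49771337e+00, -5.97430069e-06,
        1.33101246e+00, -2.23404765e-01]), 'dq': array([-0.00026532, -0.00065179,  0.00018799,  0.00041054, -0.00032115,
        0.00133637]), 'tau': array([ 5.20939593e-04, -4.12173879e+01, -2.59902459e+01, -1.59968213e-04,
        4.94284322e-04, -5.97513804e-05]), 'eef_pos': array([ 5.24998141e+02, -1.74037205e-02,  2.31275626e+02]), 'ee_rot': array([-2.36565073e-05,  7.07107383e-01,  7.07106179e-01, -1.83262314e-05]), 'force': array([ 0.20346101, -0.2641544 ,  0.21203172]), 'wrist_torque': array([-0.06501924,  0.00195007,  0.0027438 ]), 'grip_width': 0.9975796210978762}
```

View pics/scene0.png

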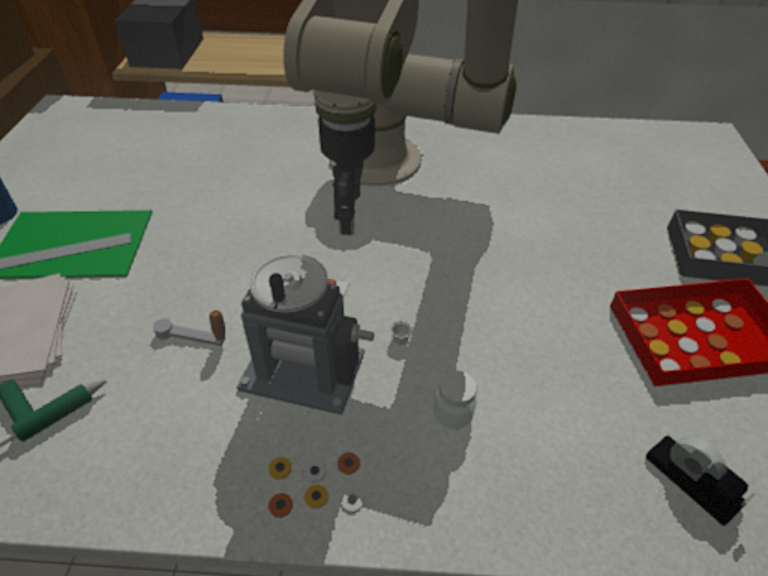

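View pics/side0.png

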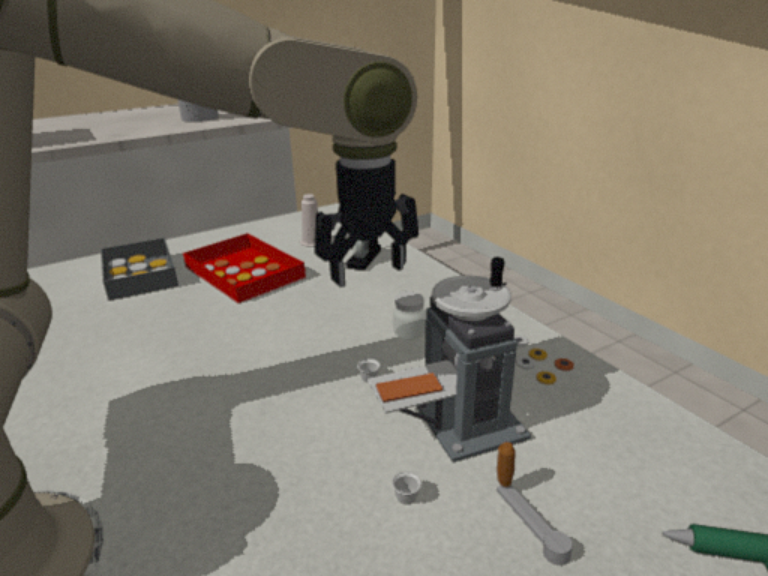

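View pics/wrist0.png

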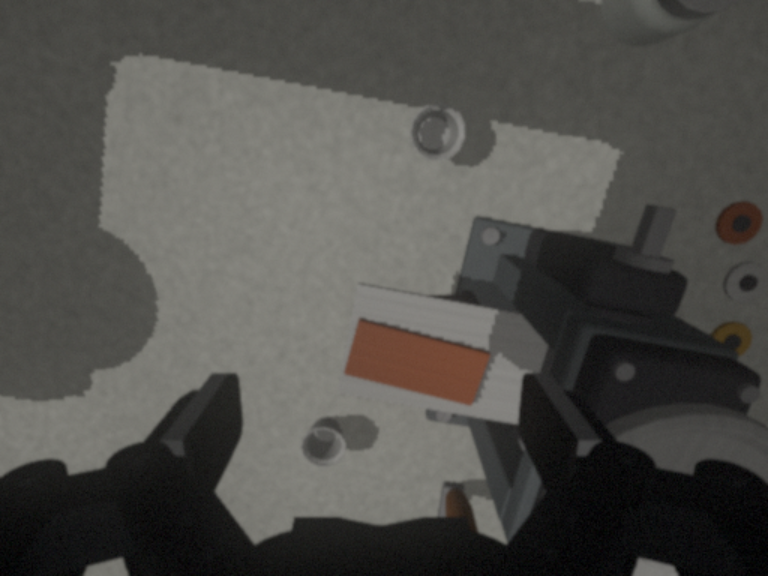

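Run:
```python
from h import *
# wheel centre fit & mill yaw from clouds (saved)
for n in ("scene","side","wrist"):
    P=np.load(n+"0P.npy").reshape(-1,3); P=P[~np.isnan(P[:,0])]
    r=P[(abs(P[:,2]-219)<5)&(abs(P[:,0]-645)<75)&(abs(P[:,1]+75)<75)]
    h=P[(P[:,2]>232)&(P[:,2]<270)&(abs(P[:,0]-645)<75)&(abs(P[:,1]+75)<75)]
    print(n,len(r),r.min(0),r.max(0),'h',len(h),h.mean(0) if len(h) else 0,h.min(0) if len(h) else 0,h.max(0) if len(h) else 0)
    (c,rad)=cv2.minEnclosingCircle(r[:,:2].astype(np.float32)); print(c,rad)
    b=P[(abs(P[:,2]-87)<1.8)&(P[:,0]>495)&(P[:,0]<605)&(abs(P[:,1]+65)<45)]
    print('bar',len(b),cv2.minAreaRect(b[:,:2].astype(np.float32)))
    b=P[(abs(P[:,2]-81)<2)&(P[:,0]>450)&(P[:,0]<605)&(abs(P[:,1]+65)<65)]
    print('plate',len(b),cv2.minAreaRect(b[:,:2].astype(np.float32)))
    b=P[(abs(P[:,2]-190)<2.5)&(P[:,0]>550)&(P[:,0]<705)&(abs(P[:,1]+75)<85)]
    if len(b):print('top',len(b),cv2.minAreaRect(b[:,:2].astype(np.float32)))
```

```text
scene 1350 [ 589.41479224 -131.06132583  214.00459021] [700.52116744 -22.11919255 223.97384672] h 180 [663.7685227  -64.30193521 254.60110208] [572.08341681 -90.09557676 232.34869036] [693.54136906  -0.72615916 269.84308459]
(645.0360717773438, -76.67445373535156) 55.833595275878906
bar 15 ((513.1224975585938, -39.203617095947266), (12.785783767700195, 12.063526153564453), 23.657859802246094)
plate 47 ((521.0152587890625, -18.72943878173828), (40.74187469482422, 16.84258270263672), 20.893428802490234)
top 360 ((646.6043090820312, -76.26249694824219), (128.44876098632812, 71.35045623779297), 80.90684509277344)
side 1070 [ 587.96683679 -131.53308243  214.03738088] [699.99789863 -23.53252044 223.99097952] h 167 [661.34343818 -73.63358983 252.39705592] [570.07231985 -91.93556398 232.06882605] [689.97321054  -5.7737309  269.76208716]
(644.07177734375, -78.3311538696289) 56.38637924194336
bar 370 ((547.5192260742188, -63.639015197753906), (42.27280044555664, 89.95733642578125), 74.74734497070312)
plate 486 ((553.5325317382812, -66.48709106445312), (100.2301025390625, 112.92915344238281), 75.4540786743164)
top 414 ((641.7708129882812, -78.03034210205078), (127.36115264892578, 70.57221221923828), 79.49093627929688)
wrist 3537 [ 613.36700134 -102.00142913  214.01592692] [678.4804604  -20.07741047 223.46186931] h 0 0 0 0
(644.2573852539062, -59.64336013793945) 42.637901306152344
bar 3343 ((559.746337890625, -66.64497375488281), (49.834861755371094, 115.85212707519531), 67.79218292236328)
plate 4150 ((555.9408569335938, -68.39103698730469), (101.19674682617188, 111.94744873046875), 79.26648712158203)
top 3355 ((653.737060546875, -29.423816680908203), (36.03232192993164, 71.37487030029297), 80.38947296142578)
```

The pictures show the mill at scene (295,335), with its handle on the far side (277,287). That is about π from closed, or 6 clicks open. The bar lies on the plate at wrist (418,362) and is slightly skewed to it. Next I'll measure both more finely.

Run:
```python
from h import *
P=np.load("wrist0P.npy")
im=cv2.imread("pics/wrist0.png"); im=cv2.resize(im,(512,384),interpolation=cv2.INTER_AREA).astype(int)
cop=(im[...,2]>im[...,0]+40)&(np.abs(P[...,2]-87)<5)
n,l,s,c=cv2.connectedComponentsWithStats(cop.astype(np.uint8)); k=1+np.argmax(s[1:,4]); m=l==k
q=P[m]; print('bar',s[k],cv2.minAreaRect(q[:,:2].astype(np.float32)),np.median(q[:,2]))
# plate: white at z~81
g=(np.abs(P[...,2]-81)<3)&~cop&(P[...,0]<615)&(im.min(-1)>60)
n,l,s,c=cv2.connectedComponentsWithStats(g.astype(np.uint8))
g=(np.isin(l,[i for i in range(1,n) if s[i,4]>80]))
q=P[g]; print('plate',len(q),cv2.minAreaRect(q[:,:2].astype(np.float32)),q.min(0),q.max(0))
for n in("scene","side"):
    P=np.load(n+"0P.npy").reshape(-1,3)
    h=P[(P[:,2]>228)&(P[:,2]<268)&(abs(P[:,0]-684)<16)&(abs(P[:,1]+83)<16)]
    print(n,h.mean(0),h.min(0),h.max(0),len(h)); 
    t=h[h[:,2]>258]; print(t.mean(0))
```

```text
bar [ 231  214   95   56 3185] ((549.2727661132812, -62.72998046875), (39.7080192565918, 88.97377014160156), 74.3587875366211) 87.0286715277361
plate 4933 ((560.172607421875, -71.46947479248047), (105.66967010498047, 121.4238510131836), 79.26648712158203) [ 495.90252909 -131.71888492   78.04150326] [614.96113906  -8.65418349  83.99346157]
scene [688.56847103 -80.72397393 250.791071  ] [677.21538724 -90.09557676 228.14581294] [693.54136906 -72.82073598 265.93081645] 155
[686.21395309 -81.6206858  262.55771425]
side [678.75173142 -86.51650658 248.91272538] [672.36090727 -91.93556398 228.63471199] [689.97321054 -75.95937515 265.81603192] 152
[679.42513517 -85.09746601 262.51522825]
```

{"api": "servo_tool", "payload": {
  "motion": [
    {"dr": [0,0,-1],"delta_pos": [0,0,-0.5],"hand": 1},
    {"dr": [0,0,-1],"delta_pos": [0,0,-0.5],"hand": 1},
    {"dr": [0,0,-1],"delta_pos": [0,0,-0.3],"hand": 0.6},
    {"dr": [0,0,-1],"delta_pos": [0,0,0],"hand": 0.6},
    {"dr": [0,0,-1],"delta_pos": [0,0,0],"hand": 0.6},
    {"dr": [0,0,-1],"delta_pos": [0,0,0],"hand": 0.6},
    {"dr": [0,0,-1],"delta_pos": [0,0,0],"hand": 0.6},
    {"dr": [0,0,-1],"delta_pos": [0,0,0],"hand": 0.6},
    {"dr": [0,0,0],"delta_pos": [0,0,0],"hand": 0.6}
  ]
}}

```text
time_s: 2.33
eef_pos: [524.9, 0.0, 298.5]
ee_rot: [-0.0, 0.065, 0.998, 0.0]
force: [0.3, 0.4, -0.5]
grip_width: 0.596
```

```bash
cat >> h.py <<'E'
from scipy.spatial.transform import Rotation as R
O=np.array([644.5,-77.5]); YAW=np.radians(-9.9)
M=np.array([[np.cos(YAW),-np.sin(YAW)],[np.sin(YAW),np.cos(YAW)]])
def toM(p): return M.T@(np.array(p[:2])-O)
def toW(p): return M@np.array(p)+O
def st():
    s=ctrl.sense(); r=R.from_quat(np.roll(s["ee_rot"],-1)); p=s["eef_pos"]
    print('t',round(s["time_s"],2),'pos',p.round(1),'mill',toM(p).round(1),'F',np.round(s["force"],1),'grip',round(s["grip_width"],3))
    m=r.as_matrix(); print('tool x',m[:,0].round(3),'y',m[:,1].round(3),'z',m[:,2].round(3))
    return p,m
def need(target):  # world target -> tool-unit total
    p,m=st(); d=m.T@(np.array(target)-p); print('need tool mm',d.round(1),'units',(d/50).round(2))
E
python3 - <<'E'
from h import *
w=toW([40,0]); print(w); need([*w,311])
E
```

```text
[683.90437305 -84.37716401]
t 2.33 pos [524.9   0.  298.5] mill [-131.2   55.8] F [ 0.3  0.4 -0.5] grip 0.596
tool x [-0.991  0.13   0.   ] y [0.13  0.991 0.   ] z [-0.  0. -1.]
need tool mm [-168.6  -63.   -12.5] units [-3.37 -1.26 -0.25]
```

{"api": "servo_tool", "payload": {
  "motion": [
    {"dr": [0,0,0],"delta_pos": [-0.8,-0.3,-0.25],"hand": 0.6},
    {"dr": [0,0,0],"delta_pos": [-0.8,-0.3,0],"hand": 0.6},
    {"dr": [0,0,0],"delta_pos": [-0.8,-0.3,0],"hand": 0.6},
    {"dr": [0,0,0],"delta_pos": [-0.8,-0.3,0],"hand": 0.6},
    {"dr": [0,0,0.24],"delta_pos": [0,0,0],"hand": 0.6},
    {"dr": [0,0,0],"delta_pos": [0,0,0],"hand": 0.6}
  ]
}}

```text
time_s: 3.08
eef_pos: [679.3, -83.7, 309.1]
ee_rot: [-0.001, 0.099, 0.995, 0.0]
force: [0.0, -0.6, 0.6]
grip_width: 0.603
```

Run:
```python
from h import *
need([*toW([40,0]),290])
im,d=save("wrist","w1.png",scale=1.5);P=pts("wrist",d)
im,d=save("side","s1.png",scale=1.5);P2=pts("side",d)
for n,Q in(("w",P),("s",P2)):
    h=Q.reshape(-1,3); h=h[(h[:,2]>228)&(h[:,2]<266)&(np.hypot(h[:,0]-684,h[:,1]+84)<16)]
    if len(h): print(n,len(h),h.mean(0),h.min(0),h.max(0))
```

```text
t 3.08 pos [679.3 -83.7 309.1] mill [35.4 -0.1] F [ 0.  -0.6  0.6] grip 0.603
tool x [-0.981  0.196  0.003] y [0.196 0.981 0.   ] z [-0.002  0.001 -1.   ]
need tool mm [-4.7  0.2 19.1] units [-0.09  0.    0.38]
w 885 [680.55167384 -80.87691864 255.98804649] [673.87491789 -90.48599886 228.03471078] [692.07853337 -71.75274899 265.25490265]
s 152 [678.93515538 -86.30215213 248.76199622] [673.12892047 -92.70327346 228.10763861] [689.62594569 -75.32066841 265.68133667]
```

View pics/w1.png

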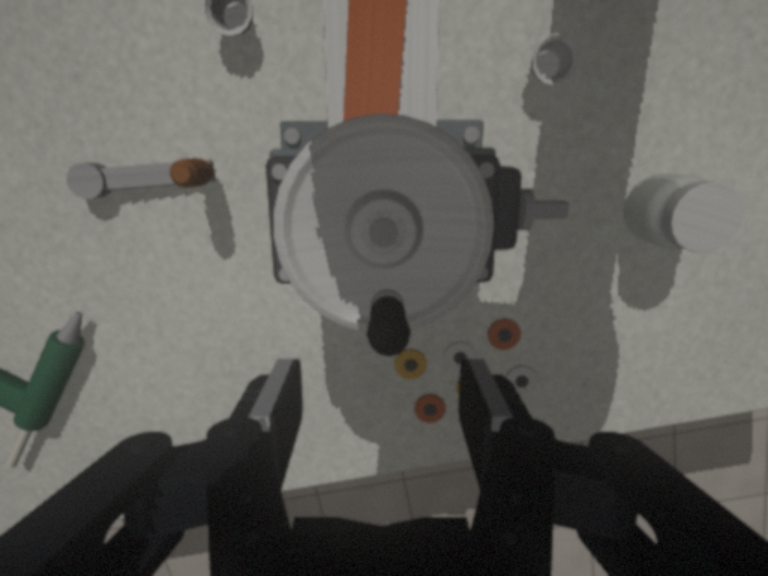

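View pics/s1.png

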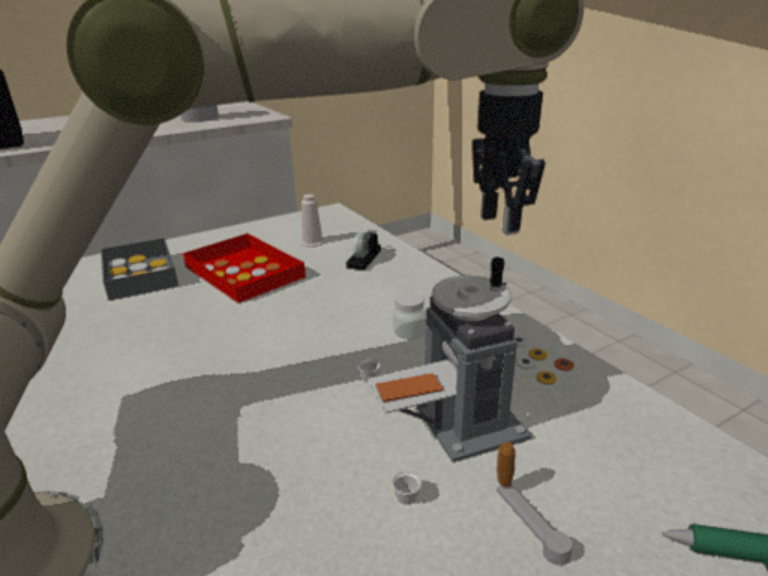

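Run:
```python
from h import *
im,d=capture("wrist");P=pts("wrist",d).reshape(-1,3);P=P[~np.isnan(P[:,0])]
t=P[(P[:,2]>259)&(P[:,2]<266)&(np.hypot(P[:,0]-684,P[:,1]+84)<25)]
print('handle top',len(t),t.mean(0),cv2.minEnclosingCircle(t[:,:2].astype(np.float32)))
r=P[(abs(P[:,2]-219)<2.5)&(np.hypot(*(P[:,:2]-O).T)<66)]
print('rim',cv2.minEnclosingCircle(r[:,:2].astype(np.float32)),np.median(r[:,2]))
hb=P[(abs(P[:,2]-225)<2)&(np.hypot(*(P[:,:2]-O).T)<25)]
print('hub',len(hb),cv2.minEnclosingCircle(hb[:,:2].astype(np.float32)))
b=P[(abs(P[:,2]-190)<2.5)&(np.hypot(*(P[:,:2]-O).T)<90)]
print('top',cv2.minAreaRect(b[:,:2].astype(np.float32)))
b=P[(abs(P[:,2]-84)<6)&(P[:,0]<590)&(abs(P[:,1]+65)<60)]
print('plate',cv2.minAreaRect(b[:,:2].astype(np.float32)))
```

```text
handle top 555 [682.81169609 -81.09404181 262.89988269] ((683.9053955078125, -81.3365478515625), 8.963226318359375)
rim ((644.6922607421875, -75.5496597290039), 54.97597885131836) 218.26584199843325
hub 655 ((644.3672485351562, -75.78938293457031), 16.293209075927734)
top ((643.843505859375, -75.37901306152344), (126.50387573242188, 70.25531005859375), 79.41838073730469)
plate ((548.7892456054688, -56.998172760009766), (80.11703491210938, 82.78887939453125), 79.16842651367188)
```

```bash
sed -i 's/^O=.*/O=np.array([644.5,-76.0]); YAW=np.radians(-10.3)/' h.py
python3 - <<'E'
from h import *
need([683.8,-82,231])
E
```

```text
t 3.23 pos [678.9 -83.4 309.6] mill [35.1 -1.1] F [-0.1 -0.   0.3] grip 0.601
tool x [-0.981  0.194  0.002] y [0.194 0.981 0.   ] z [-0.002  0.001 -1.   ]
need tool mm [-4.7  2.3 78.6] units [-0.09  0.05  1.57]
```

{"api": "servo_tool", "payload": {
  "motion": [
    {"dr": [0,0,0.1],"delta_pos": [-0.09,0.05,0.2],"hand": 0.6},
    {"dr": [0,0,0],"delta_pos": [0,0,0.4],"hand": 0.6},
    {"dr": [0,0,0],"delta_pos": [0,0,0.4],"hand": 0.6},
    {"dr": [0,0,0],"delta_pos": [0,0,0.4],"hand": 0.6},
    {"dr": [0,0,0],"delta_pos": [0,0,0.15],"hand": 0.6},
    {"dr": [0,0,0],"delta_pos": [0,0,0],"hand": 0.6}
  ]
}}

```text
time_s: 3.98
eef_pos: [683.6, -79.7, 229.4]
ee_rot: [-0.0, 0.108, 0.994, 0.0]
force: [-0.1, 0.1, -0.3]
grip_width: 0.6
```

Run:
```python
from h import *
need([683.8,-82,231]); save("wrist","w2.png",scale=1.5)
```

```text
t 3.98 pos [683.6 -79.7 229.4] mill [39.1  3.3] F [-0.1  0.1 -0.3] grip 0.6
tool x [-0.977  0.215  0.001] y [0.215 0.977 0.   ] z [-0.001  0.001 -1.   ]
need tool mm [-0.7 -2.2 -1.6] units [-0.01 -0.04 -0.03]
```

View pics/w2.png

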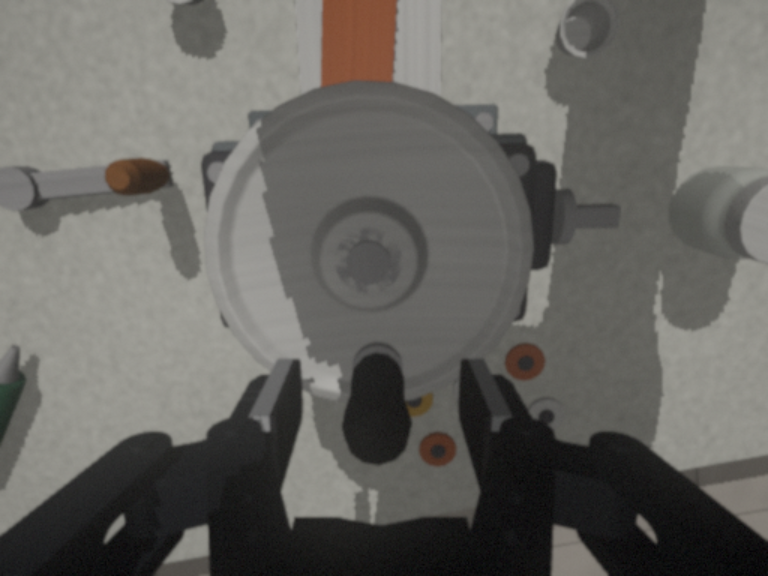

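The handle shows centred between the fingers at (377,410), so I'll grip it.

{"api": "servo_tool", "payload": {
  "motion": [
    {"dr": [0,0,-0.2],"delta_pos": [0,-0.03,-0.03],"hand": 0.4},
    {"dr": [0,0,0],"delta_pos": [0,0,0],"hand": 0},
    {"dr": [0,0,0],"delta_pos": [0,0,0],"hand": 0},
    {"dr": [0,0,0],"delta_pos": [0,0,0],"hand": 0},
    {"dr": [0,0,0],"delta_pos": [0,0,0],"hand": 0}
  ],
  "squeeze": 45
}}

```text
time_s: 4.65
eef_pos: [683.6, -82.4, 233.2]
ee_rot: [0.001, 0.09, 0.996, -0.001]
force: [-0.3, -0.7, -0.1]
grip_width: 0.205
```

```bash
cat >> h.py <<'E'
def ang():
    s=ctrl.sense();p=toM(s["eef_pos"]); a=np.degrees(np.arctan2(p[1],p[0]))%360
    print('r',np.hypot(*p).round(1),'mill angle',a.round(1),'wheel deg',round(a-180,1) if a>=170 else round(a+180,1))
def arc(angs,r=40):  # rows in tool units between successive mill angles (deg)
    p,m=st(); ang()
    prev=p[:2]
    for a in angs:
        w=toW([r*np.cos(np.radians(a)),r*np.sin(np.radians(a))]); d=np.array([*(w-prev),0]); print(a,(m.T@d/50).round(2)[:2]); prev=w
E
python3 - <<'E'
from h import *
arc([350,338,326,314,302,290,278,270])
E
```

```text
t 4.65 pos [683.6 -82.4 233.2] mill [39.7  0.7] F [-0.3 -0.7 -0.1] grip 0.205
tool x [-0.984  0.179 -0.002] y [ 0.179  0.984 -0.001] z [ 0.002 -0.002 -1.   ]
r 39.7 mill angle 1.0 wheel deg 181.0
350 [ 0.01 -0.15]
338 [ 0.05 -0.16]
326 [ 0.08 -0.15]
314 [ 0.11 -0.13]
302 [ 0.13 -0.1 ]
290 [ 0.15 -0.07]
278 [ 0.16 -0.04]
270 [ 0.11 -0.01]
```

{"api": "servo_tool", "payload": {
  "motion": [
    {"dr": [0,0,0],"delta_pos": [0.01,-0.15,0],"hand": 0},
    {"dr": [0,0,0],"delta_pos": [0.05,-0.16,0],"hand": 0},
    {"dr": [0,0,0],"delta_pos": [0.08,-0.15,0],"hand": 0},
    {"dr": [0,0,0],"delta_pos": [0.11,-0.13,0],"hand": 0}
  ]
}}

```text
time_s: 5.15
eef_pos: [671.4, -104.2, 233.3]
ee_rot: [0.009, 0.087, 0.996, 0.004]
force: [14.6, 0.6, -3.4]
grip_width: 0.203
```

Run:
```python
from h import *
arc([310,298,286,274,262,250])
```

```text
t 5.15 pos [ 671.4 -104.2  233.3] mill [ 31.5 -22.9] F [14.6  0.6 -3.4] grip 0.203
tool x [-0.985  0.173 -0.018] y [0.173 0.985 0.01 ] z [ 0.019  0.007 -1.   ]
r 39.0 mill angle 324.0 wheel deg 144.0
310 [ 0.12 -0.15]
298 [ 0.14 -0.09]
286 [ 0.16 -0.06]
274 [ 0.16 -0.03]
262 [0.17 0.01]
250 [0.16 0.04]
```

{"api": "servo_tool", "payload": {
  "motion": [
    {"dr": [0,0,0],"delta_pos": [0.12,-0.15,0],"hand": 0},
    {"dr": [0,0,0],"delta_pos": [0.15,-0.1,0],"hand": 0},
    {"dr": [0,0,0],"delta_pos": [0.17,-0.07,0],"hand": 0},
    {"dr": [0,0,0],"delta_pos": [0.18,-0.04,0],"hand": 0},
    {"dr": [0,0,0],"delta_pos": [0.18,0,0],"hand": 0}
  ]
}}

```text
time_s: 5.78
eef_pos: [632.0, -113.2, 233.2]
ee_rot: [0.017, 0.085, 0.996, 0.006]
force: [12.1, 2.1, -2.6]
grip_width: 0.199
```

Run:
```python
from h import *
arc([260,248,236,224,212,200,190])
```

```text
t 5.78 pos [ 632.  -113.2  233.2] mill [ -5.7 -38.8] F [12.1  2.1 -2.6] grip 0.199
tool x [-0.985  0.17  -0.033] y [0.17  0.985 0.016] z [ 0.035  0.01  -0.999]
r 39.2 mill angle 261.7 wheel deg 81.7
260 [ 0.03 -0.01]
248 [0.16 0.05]
236 [0.15 0.08]
224 [0.13 0.11]
212 [0.1  0.13]
200 [0.07 0.15]
190 [0.03 0.13]
```

{"api": "servo_tool", "payload": {
  "motion": [
    {"dr": [0,0.1,0],"delta_pos": [0.17,0.04,0],"hand": 0},
    {"dr": [0,0.1,0],"delta_pos": [0.16,0.08,0],"hand": 0},
    {"dr": [0,0,0],"delta_pos": [0.14,0.12,0],"hand": 0},
    {"dr": [0,0,0],"delta_pos": [0.11,0.14,0],"hand": 0}
  ]
}}

```text
time_s: 6.28
eef_pos: [607.2, -90.4, 233.2]
ee_rot: [0.003, 0.086, 0.996, 0.006]
force: [6.1, 1.0, -2.8]
grip_width: 0.204
```

Run:
```python
from h import *
arc([210,200,190,180,172])
```

```text
t 6.28 pos [607.2 -90.4 233.2] mill [-34.1 -20.9] F [ 6.1  1.  -2.8] grip 0.204
tool x [-0.985  0.171 -0.005] y [0.171 0.985 0.013] z [ 0.008  0.012 -1.   ]
r 40.0 mill angle 211.5 wheel deg 31.5
210 [0.01 0.02]
200 [0.06 0.13]
190 [0.04 0.13]
180 [0.01 0.14]
172 [-0.01  0.11]
```

{"api": "servo_tool", "payload": {
  "motion": [
    {"dr": [0,0,0],"delta_pos": [0.07,0.14,0],"hand": 0},
    {"dr": [0,0,0],"delta_pos": [0.04,0.14,0],"hand": 0},
    {"dr": [0,0,0],"delta_pos": [0.01,0.14,0],"hand": 0}
  ]
}}

```text
time_s: 6.65
eef_pos: [604.5, -72.4, 233.2]
ee_rot: [0.004, 0.087, 0.996, 0.002]
force: [-0.7, -2.5, -0.4]
grip_width: 0.204
```

Run:
```python
from h import *
arc([190,180,172])
```

```text
t 6.65 pos [604.5 -72.4 233.2] mill [-40.   -3.6] F [-0.7 -2.5 -0.4] grip 0.204
tool x [-0.985  0.174 -0.008] y [0.174 0.985 0.005] z [ 0.009  0.003 -1.   ]
r 40.1 mill angle 185.2 wheel deg 5.2
190 [-0.01 -0.07]
180 [0.01 0.14]
172 [-0.01  0.11]
```

{"api": "servo_tool", "payload": {
  "motion": [
    {"dr": [0,0,0],"delta_pos": [0,0.12,0],"hand": 0},
    {"dr": [0,0,0],"delta_pos": [0,0.12,0],"hand": 0}
  ]
}}

```text
time_s: 6.9
eef_pos: [605.4, -66.1, 233.3]
ee_rot: [0.003, 0.089, 0.996, -0.005]
force: [-7.0, -39.7, -1.9]
grip_width: 0.202
```

Run:
```python
from h import *
arc([190,180,172])
```

```text
t 6.9 pos [605.4 -66.1 233.3] mill [-40.3   2.7] F [ -7.  -39.7  -1.9] grip 0.202
tool x [-0.984  0.176 -0.008] y [ 0.176  0.984 -0.009] z [ 0.006 -0.01  -1.   ]
r 40.4 mill angle 176.1 wheel deg -3.9
190 [-0.02 -0.19]
180 [0.01 0.14]
172 [-0.01  0.11]
```

The wheel is at the stop: reaction about 40 N, wheel angle about 0. Now I'll open it five clicks.

{"api": "servo_tool", "payload": {
  "motion": [
    {"dr": [0,0,0],"delta_pos": [0,-0.06,0],"hand": 0},
    {"dr": [0,0,0],"delta_pos": [0,-0.14,0],"hand": 0},
    {"dr": [0,0,0],"delta_pos": [-0.03,-0.16,0],"hand": 0},
    {"dr": [0,0,0],"delta_pos": [-0.06,-0.16,0],"hand": 0}
  ]
}}

```text
time_s: 7.4
eef_pos: [605.8, -85.7, 233.2]
ee_rot: [0.004, 0.086, 0.996, 0.002]
force: [-0.7, 1.9, 0.0]
grip_width: 0.203
```

Run:
```python
from h import *
arc([200,212,224,236,248,260,272])
```

```text
t 7.4 pos [605.8 -85.7 233.2] mill [-36.3 -16.5] F [-0.7  1.9  0. ] grip 0.203
tool x [-0.985  0.172 -0.007] y [0.172 0.985 0.004] z [ 0.008  0.003 -1.   ]
r 39.9 mill angle 204.4 wheel deg 24.4
200 [0.02 0.06]
212 [-0.07 -0.15]
224 [-0.1  -0.13]
236 [-0.13 -0.11]
248 [-0.15 -0.08]
260 [-0.16 -0.05]
272 [-0.17 -0.01]
```

{"api": "servo_tool", "payload": {
  "motion": [
    {"dr": [0,0,0],"delta_pos": [-0.08,-0.15,0],"hand": 0},
    {"dr": [0,0,0],"delta_pos": [-0.11,-0.13,0],"hand": 0},
    {"dr": [0,0,0],"delta_pos": [-0.13,-0.11,0],"hand": 0},
    {"dr": [0,0,0],"delta_pos": [-0.15,-0.09,0],"hand": 0},
    {"dr": [0,0,0],"delta_pos": [-0.17,-0.06,0],"hand": 0}
  ]
}}

```text
time_s: 8.02
eef_pos: [629.8, -112.5, 233.1]
ee_rot: [-0.003, 0.084, 0.996, 0.008]
force: [-3.4, 5.6, 2.1]
grip_width: 0.204
```

Run:
```python
from h import *
arc([260,272,284,296,308,320,330])
```

```text
t 8.03 pos [ 629.8 -112.5  233.1] mill [ -7.9 -38.5] F [-3.4  5.6  2.1] grip 0.204
tool x [-0.986  0.168  0.008] y [0.168 0.986 0.015] z [-0.005  0.016 -1.   ]
r 39.3 mill angle 258.4 wheel deg 78.4
260 [-0.02 -0.02]
272 [-0.17 -0.01]
284 [-0.17  0.02]
296 [-0.16  0.06]
308 [-0.14  0.09]
320 [-0.12  0.11]
330 [-0.08  0.11]
```

{"api": "servo_tool", "payload": {
  "motion": [
    {"dr": [0,0,0],"delta_pos": [-0.17,-0.02,0],"hand": 0},
    {"dr": [0,0,0],"delta_pos": [-0.17,0.02,0],"hand": 0},
    {"dr": [0,0,0],"delta_pos": [-0.17,0.05,0],"hand": 0},
    {"dr": [0,0,0],"delta_pos": [-0.15,0.08,0],"hand": 0}
  ]
}}

```text
time_s: 8.52
eef_pos: [661.3, -111.4, 233.1]
ee_rot: [-0.009, 0.084, 0.996, 0.008]
force: [-14.4, 2.1, 5.1]
grip_width: 0.203
```

Run:
```python
from h import *
arc([300,310,320,330])
```

```text
t 8.53 pos [ 661.3 -111.4  233.1] mill [ 22.8 -31.8] F [-14.4   2.1   5.1] grip 0.203
tool x [-0.986  0.168  0.02 ] y [0.168 0.986 0.015] z [-0.017  0.018 -1.   ]
r 39.2 mill angle 305.7 wheel deg 125.7
300 [ 0.06 -0.06]
310 [-0.12  0.08]
320 [-0.1  0.1]
330 [-0.08  0.11]
```

{"api": "servo_tool", "payload": {
  "motion": [
    {"dr": [0,0,0],"delta_pos": [-0.12,0.1,0],"hand": 0},
    {"dr": [0,0,0],"delta_pos": [-0.1,0.1,0],"hand": 0}
  ]
}}

```text
time_s: 8.78
eef_pos: [672.5, -103.3, 233.1]
ee_rot: [-0.013, 0.085, 0.996, 0.008]
force: [-8.7, 5.2, 2.6]
grip_width: 0.2
```

Run:
```python
from h import *
arc([325,330])
```

```text
t 8.78 pos [ 672.5 -103.3  233.1] mill [ 32.4 -21.9] F [-8.7  5.2  2.6] grip 0.2
tool x [-0.985  0.168  0.027] y [0.169 0.986 0.014] z [-0.024  0.019 -1.   ]
r 39.1 mill angle 326.0 wheel deg 146.0
325 [-0.01 -0.02]
330 [-0.04  0.06]
```

{"api": "servo_tool", "payload": {
  "motion": [
    {"dr": [0,0,0],"delta_pos": [-0.03,0.04,0],"hand": 0},
    {"dr": [0,0,0],"delta_pos": [0,0,0],"hand": 0}
  ]
}}

```text
time_s: 9.02
eef_pos: [674.2, -101.1, 233.2]
ee_rot: [-0.014, 0.084, 0.996, 0.008]
force: [-4.7, 0.8, -0.0]
grip_width: 0.201
```

Run:
```python
from h import *
arc([325,330])
```

```text
t 9.03 pos [ 674.2 -101.1  233.2] mill [ 33.7 -19.4] F [-4.7  0.8 -0. ] grip 0.201
tool x [-0.985  0.167  0.03 ] y [0.168 0.986 0.014] z [-0.027  0.019 -0.999]
r 38.9 mill angle 330.1 wheel deg 150.1
325 [ 0.02 -0.07]
330 [-0.04  0.06]
```

{"api": "servo_tool", "payload": {
  "motion": [
    {"dr": [0,0,0],"delta_pos": [0,0,0],"hand": 0.6},
    {"dr": [0,0,0],"delta_pos": [0,0,0],"hand": 0.6},
    {"dr": [0,0,0],"delta_pos": [0,0,0],"hand": 0.6},
    {"dr": [0,0,0],"delta_pos": [0,0,-0.4],"hand": 0.6},
    {"dr": [0,0,0],"delta_pos": [0,0,-0.6],"hand": 0.6},
    {"dr": [0.1,-0.2,0],"delta_pos": [0,0,-0.6],"hand": 0.6},
    {"dr": [0,0,0],"delta_pos": [0,0,0],"hand": 0.6}
  ]
}}

```text
time_s: 9.9
eef_pos: [677.1, -104.0, 314.8]
ee_rot: [0.004, 0.085, 0.996, -0.003]
force: [0.5, 0.6, -0.7]
grip_width: 0.6
```

Run:
```python
from h import *
st()
im,d=save("wrist","w3.png",scale=1.5);P=pts("wrist",d).reshape(-1,3);P=P[~np.isnan(P[:,0])]
t=P[(P[:,2]>259)&(P[:,2]<266)&(np.hypot(*(P[:,:2]-O).T)<60)]
c=cv2.minEnclosingCircle(t[:,:2].astype(np.float32)); m=toM(c[0]); print(c,m,np.degrees(np.arctan2(m[1],m[0]))+180)
hb=P[(abs(P[:,2]-225)<2)&(np.hypot(*(P[:,:2]-O).T)<25)]
print('hub',len(hb),cv2.minEnclosingCircle(hb[:,:2].astype(np.float32)))
```

```text
t 9.9 pos [ 677.1 -104.   314.8] mill [ 37.1 -21.7] F [ 0.5  0.6 -0.7] grip 0.6
tool x [-0.986  0.169 -0.008] y [ 0.169  0.986 -0.005] z [ 0.007 -0.006 -1.   ]
((673.999755859375, -101.86604309082031), 8.51327896118164) [ 33.64927421 -20.17459109] 149.05499404668853
hub 187 ((643.7454223632812, -75.61662292480469), 6.983684539794922)
```

View pics/w3.png

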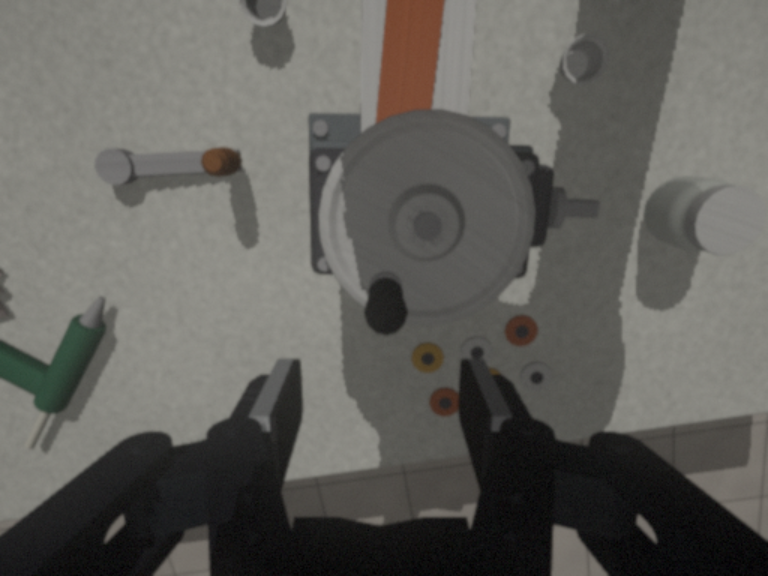

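The handle is at wrist (386,305). That reads 149–150°, so five clicks. Now for the bar.

Run:
```python
from h import *
w=toW([-130,-1]); print(w); need([*w,310])
```

```text
[516.41614285 -53.73959707]
t 9.95 pos [ 676.8 -104.   312.6] mill [ 36.8 -21.8] F [-0.5 -0.3  0.1] grip 0.598
tool x [-0.986  0.169 -0.004] y [ 0.169  0.986 -0.004] z [ 0.003 -0.005 -1.   ]
need tool mm [166.6  22.4   1.8] units [3.33 0.45 0.04]
```

{"api": "servo_tool", "payload": {
  "motion": [
    {"dr": [0,0,0],"delta_pos": [0.8,0.1,0],"hand": 0.6},
    {"dr": [0,0,0],"delta_pos": [0.85,0.12,0],"hand": 0.6},
    {"dr": [0,0,0],"delta_pos": [0.85,0.12,0],"hand": 0.6},
    {"dr": [0,0,0],"delta_pos": [0.83,0.11,0],"hand": 0.6},
    {"dr": [0,0,0],"delta_pos": [0,0,0.4],"hand": 0.6},
    {"dr": [0,-1,0],"delta_pos": [0,0,0],"hand": 0.6},
    {"dr": [0,0,0],"delta_pos": [0,0,0],"hand": 0.6}
  ]
}}

```text
time_s: 10.82
eef_pos: [508.3, -51.9, 278.7]
ee_rot: [0.08, 0.086, 0.993, -0.007]
force: [0.4, -0.8, 0.5]
grip_width: 0.606
```

Run:
```python
from h import *
im,d=save("wrist","w4.png",scale=1.5);P=pts("wrist",d)
cop=(im[...,0].astype(int)>im[...,2].astype(int)+40)&(np.abs(P[...,2]-87)<5)
n,l,s,c=cv2.connectedComponentsWithStats(cop.astype(np.uint8)); k=1+np.argmax(s[1:,4]); m=l==k
q=P[m]; r=cv2.minAreaRect(q[:,:2].astype(np.float32)); print('bar',s[k],r,toM(r[0]),np.median(q[:,2]))
b=P[(abs(P[...,2]-84)<6)&(P[...,0]<585)&(abs(P[...,1]+65)<60)]
r=cv2.minAreaRect(b[:,:2].astype(np.float32));print('plate',r,toM(r[0]))
bp=P[cop]; 
need([*toW([-130,-1]),110])
```

```text
bar [ 231  139   42   76 2235] ((549.040283203125, -63.153480529785156), (38.63404083251953, 89.80195617675781), 74.591064453125) [-96.21837322  -4.42891052] 86.86779277536073
plate ((547.1909790039062, -56.913089752197266), (80.02027130126953, 91.9395523071289), 79.31685638427734) [-99.15367165   1.38025691]
t 10.88 pos [509.  -52.3 278.6] mill [-137.5   -0.9] F [ 0.4 -0.3  0.2] grip 0.605
tool x [-0.973  0.169 -0.159] y [0.171 0.985 0.   ] z [ 0.156 -0.027 -0.987]
need tool mm [ 19.4  -0.2 167.7] units [ 0.39 -0.    3.35]
```

View pics/w4.png

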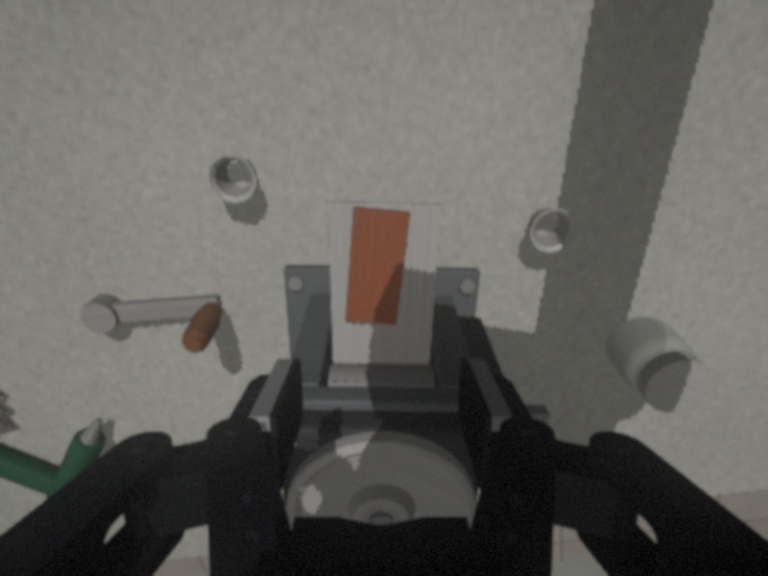

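The bar is at wrist (378,265) on the plate, skewed about 5°. Now I'll descend.

{"api": "servo_tool", "payload": {
  "motion": [
    {"dr": [0,0,0.06],"delta_pos": [0.1,0,0.6],"hand": 0.6},
    {"dr": [0,0,0],"delta_pos": [0.1,0,0.9],"hand": 0.6},
    {"dr": [0,0,0],"delta_pos": [0.1,0,0.9],"hand": 0.6},
    {"dr": [0,0,0],"delta_pos": [0.1,0,0.9],"hand": 0.6},
    {"dr": [0,0,0],"delta_pos": [0,0,0],"hand": 0.6}
  ]
}}

```text
time_s: 11.5
eef_pos: [517.5, -54.5, 106.4]
ee_rot: [0.073, 0.092, 0.993, -0.005]
force: [0.9, -0.3, 1.0]
grip_width: 0.6
```

Run:
```python
from h import *
need([*toW([-130,-1.3]),90])
```

```text
t 11.5 pos [517.5 -54.5 106.4] mill [-128.8   -1.6] F [ 0.9 -0.3  1. ] grip 0.6
tool x [-0.973  0.181 -0.146] y [0.183 0.983 0.003] z [ 0.144 -0.024 -0.989]
need tool mm [ 3.6  0.2 16. ] units [0.07 0.   0.32]
```

{"api": "servo_tool", "payload": {
  "motion": [
    {"dr": [0,0,0],"delta_pos": [0.04,0,0.2],"hand": 0.6},
    {"dr": [0,0,0],"delta_pos": [0.03,0,0.14],"hand": 0.6},
    {"dr": [0,0,0],"delta_pos": [0,0,0],"hand": 0.6}
  ]
}}

```text
time_s: 11.88
eef_pos: [518.9, -55.1, 91.4]
ee_rot: [0.075, 0.091, 0.993, -0.006]
force: [0.9, -0.1, 0.1]
grip_width: 0.6
```

Run:
```python
from h import *
need([*toW([-130,-1.3]),84])
save("side","s5.png",crop=(200,190,350,300),scale=5)
save("wrist","w5.png",scale=1.5)
```

```text
t 11.88 pos [518.9 -55.1  91.4] mill [-127.3   -1.9] F [ 0.9 -0.1  0.1] grip 0.6
tool x [-0.972  0.181 -0.15 ] y [0.183 0.983 0.002] z [ 0.148 -0.026 -0.989]
need tool mm [3.8 0.6 7. ] units [0.08 0.01 0.14]
```

View pics/s5.png

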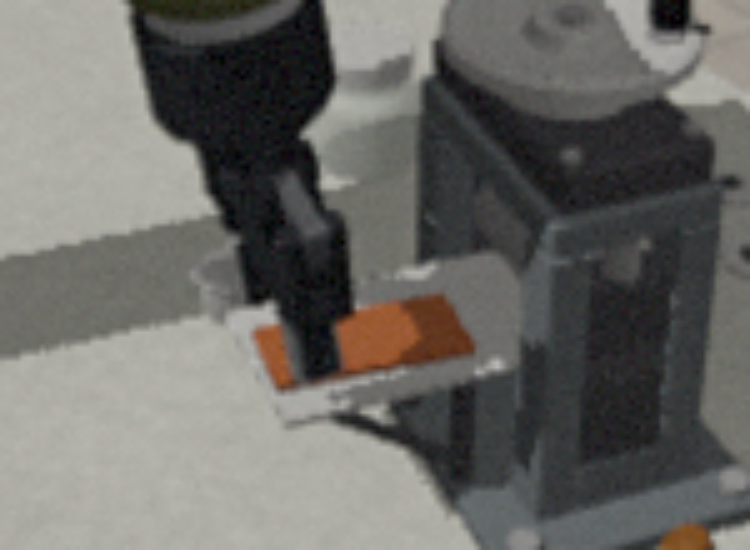

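View pics/w5.png

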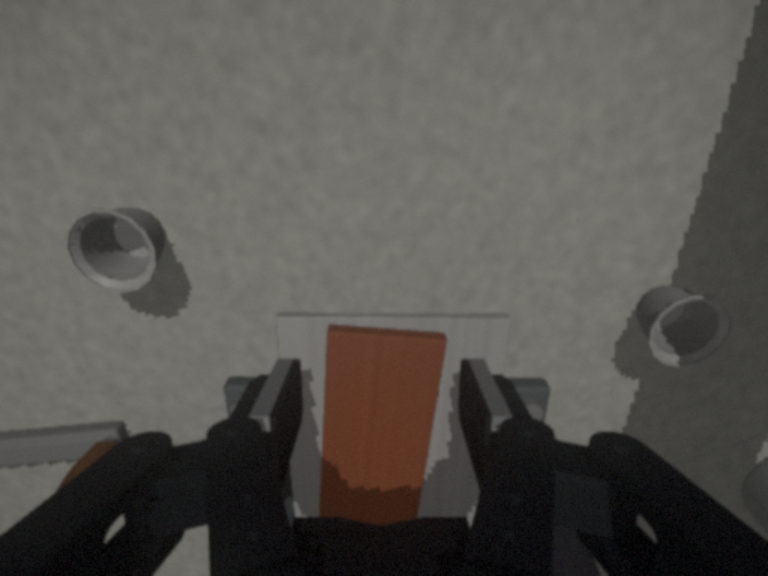

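Bar centred between the pads (rear edge at (385,330), fingers at columns 300 and 460). I'll go down in small steps and watch for contact.

{"api": "servo_tool", "payload": {
  "motion": [
    {"dr": [0,0,0],"delta_pos": [0.04,0,0.06],"hand": 0.58},
    {"dr": [0,0,0],"delta_pos": [0.03,0,0.06],"hand": 0.58},
    {"dr": [0,0,0],"delta_pos": [0,0,0],"hand": 0.58}
  ]
}}

```text
time_s: 12.35
eef_pos: [516.6, -54.8, 85.7]
ee_rot: [0.076, 0.091, 0.993, -0.006]
force: [-0.5, 0.0, 0.5]
grip_width: 0.578
```

Run:
```python
from h import *
st()
```

```text
t 12.35 pos [516.6 -54.8  85.7] mill [-129.7   -2. ] F [-0.5  0.   0.5] grip 0.578
tool x [-0.972  0.181 -0.152] y [0.183 0.983 0.002] z [ 0.15  -0.026 -0.988]
```

{"api": "servo_tool", "payload": {
  "motion": [
    {"dr": [0,0,0],"delta_pos": [0,0,0.04],"hand": 0.58},
    {"dr": [0,0,0],"delta_pos": [0,0,0],"hand": 0.58}
  ]
}}

```text
time_s: 12.6
eef_pos: [516.9, -54.8, 83.7]
ee_rot: [0.076, 0.091, 0.993, -0.006]
force: [0.2, -0.1, 0.7]
grip_width: 0.577
```

{"api": "servo_tool", "payload": {
  "motion": [
    {"dr": [0,0,0],"delta_pos": [0,0,0],"hand": 0.4},
    {"dr": [0,0,0],"delta_pos": [0,0,0],"hand": 0.4},
    {"dr": [0,0,0],"delta_pos": [0,0,0],"hand": 0.4}
  ],
  "squeeze": 25
}}

```text
time_s: 12.98
eef_pos: [517.0, -54.7, 84.2]
ee_rot: [0.076, 0.091, 0.993, -0.006]
force: [-0.7, -0.5, 0.4]
grip_width: 0.449
```

Run:
```python
from h import *
st()
save("wrist","w6.png",scale=1.5)
save("side","s6.png",crop=(200,190,350,300),scale=5)
```

```text
t 12.97 pos [517.  -54.7  84.2] mill [-129.3   -1.8] F [-0.7 -0.5  0.4] grip 0.449
tool x [-0.972  0.181 -0.152] y [0.183 0.983 0.002] z [ 0.15  -0.026 -0.988]
```

View pics/w6.png

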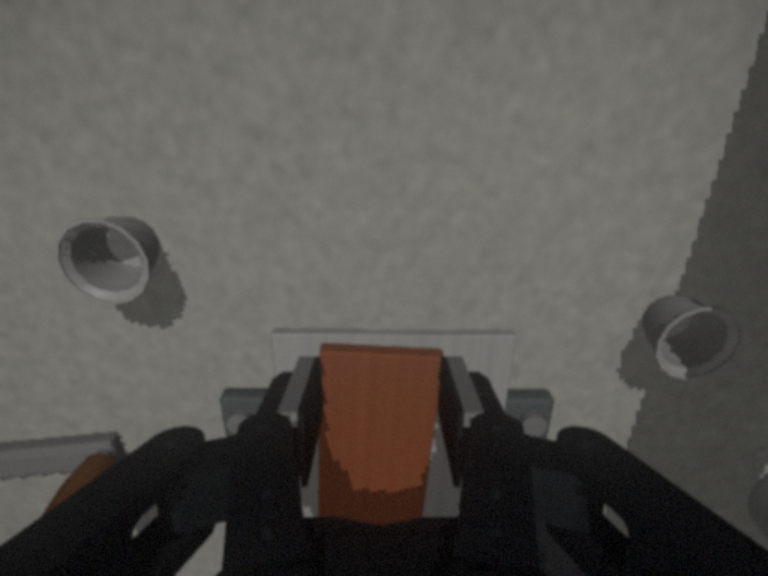

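View pics/s6.png

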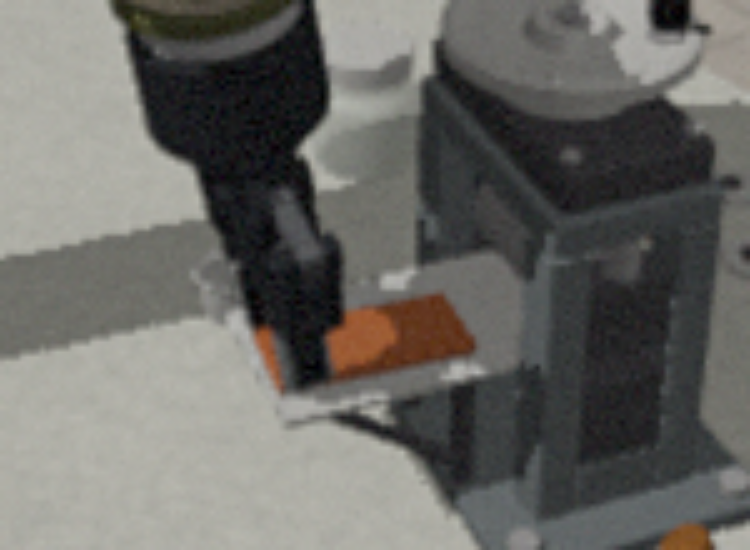

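The bar is gripped and parallel to the plate: rear edges at rows 330 (plate) and 347 (bar) run level. Now I'll slide it.

{"api": "servo_tool", "payload": {
  "motion": [
    {"dr": [0,0,0],"delta_pos": [-0.12,0,0.019],"hand": 0.4},
    {"dr": [0,0,0],"delta_pos": [-0.12,0,0.019],"hand": 0.4},
    {"dr": [0,0,0],"delta_pos": [-0.12,0,0.019],"hand": 0.4},
    {"dr": [0,0,0],"delta_pos": [-0.12,0,0.019],"hand": 0.4},
    {"dr": [0,0,0],"delta_pos": [-0.12,0,0.019],"hand": 0.4}
  ]
}}

```text
time_s: 13.7
eef_pos: [547.3, -60.1, 84.1]
ee_rot: [0.074, 0.091, 0.993, -0.006]
force: [-5.2, 1.2, 4.4]
grip_width: 0.445
```

Run:
```python
from h import *
st()
```

```text
t 13.7 pos [547.3 -60.1  84.1] mill [-98.5  -1.7] F [-5.2  1.2  4.4] grip 0.445
tool x [-0.972  0.18  -0.149] y [0.182 0.983 0.002] z [ 0.146 -0.025 -0.989]
```

{"api": "servo_tool", "payload": {
  "motion": [
    {"dr": [0,0,0],"delta_pos": [-0.08,0,0.01],"hand": 0.4},
    {"dr": [0,0,0],"delta_pos": [-0.08,0,0.01],"hand": 0.4}
  ]
}}

```text
time_s: 13.95
eef_pos: [555.9, -61.7, 84.1]
ee_rot: [0.074, 0.091, 0.993, -0.006]
force: [-3.8, 0.9, 3.6]
grip_width: 0.447
```

Run:
```python
from h import *
st()
```

```text
t 13.95 pos [555.9 -61.7  84.1] mill [-89.7  -1.7] F [-3.8  0.9  3.6] grip 0.447
tool x [-0.972  0.18  -0.148] y [0.182 0.983 0.002] z [ 0.146 -0.025 -0.989]
```

{"api": "servo_tool", "payload": {
  "motion": [
    {"dr": [0,0,0],"delta_pos": [-0.05,0,0.007],"hand": 0.4}
  ]
}}

```text
time_s: 14.08
eef_pos: [558.0, -62.0, 84.0]
ee_rot: [0.073, 0.091, 0.993, -0.006]
force: [-14.0, 0.6, 11.2]
grip_width: 0.45
```

{"api": "servo_tool", "payload": {
  "motion": [
    {"dr": [0,0,0],"delta_pos": [-0.05,0,0.007],"hand": 0.4}
  ]
}}

```text
time_s: 14.2
eef_pos: [558.5, -62.1, 83.8]
ee_rot: [0.07, 0.091, 0.993, -0.005]
force: [-23.8, 3.1, 20.2]
grip_width: 0.451
```

Run:
```python
from h import *
st()
```

```text
t 14.2 pos [558.5 -62.1  83.8] mill [-87.1  -1.7] F [-23.8   3.1  20.2] grip 0.451
tool x [-0.974  0.18  -0.14 ] y [0.181 0.983 0.002] z [ 0.138 -0.023 -0.99 ]
```

Firm contact, and the travel of 42 mm is as predicted. Now relax and release.

{"api": "servo_tool", "payload": {
  "motion": [
    {"dr": [0,0,0],"delta_pos": [0,0,0],"hand": 0.4},
    {"dr": [0,0,0],"delta_pos": [0,0,0],"hand": 0.4}
  ]
}}

```text
time_s: 14.45
eef_pos: [558.2, -62.0, 84.1]
ee_rot: [0.07, 0.091, 0.993, -0.005]
force: [-3.2, -0.1, 2.6]
grip_width: 0.451
```

{"api": "servo_tool", "payload": {
  "motion": [
    {"dr": [0,0,0],"delta_pos": [0,0,0],"hand": 0.58},
    {"dr": [0,0,0],"delta_pos": [0,0,0],"hand": 0.58},
    {"dr": [0,0,0],"delta_pos": [0,0,0],"hand": 0.58}
  ]
}}

```text
time_s: 14.82
eef_pos: [559.2, -62.4, 83.9]
ee_rot: [0.071, 0.091, 0.993, -0.006]
force: [-1.4, -0.1, 0.7]
grip_width: 0.58
```

Run:
```python
from h import *
st()
save("wrist","w7.png",scale=1.5)
save("side","s7.png",crop=(200,190,350,300),scale=5)
```

```text
t 14.82 pos [559.2 -62.4  83.9] mill [-86.4  -1.8] F [-1.4 -0.1  0.7] grip 0.58
tool x [-0.973  0.18  -0.142] y [0.181 0.983 0.002] z [ 0.14  -0.024 -0.99 ]
```

View pics/w7.png

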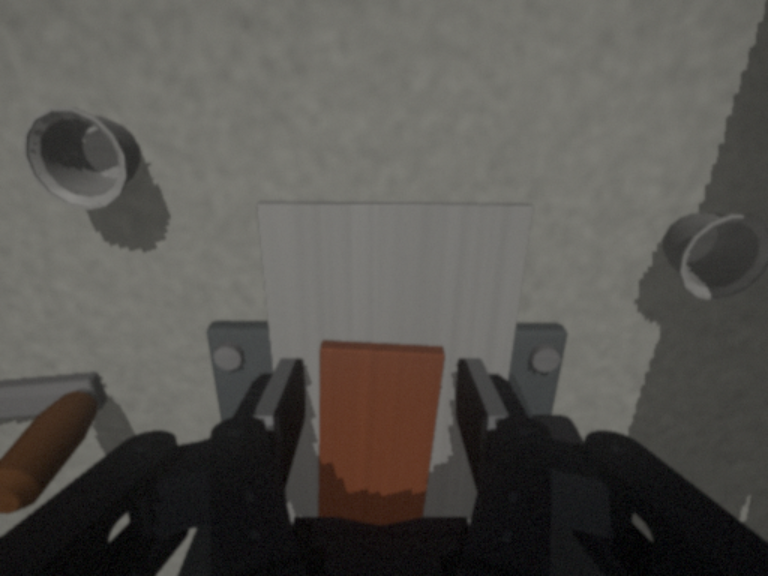

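View pics/s7.png

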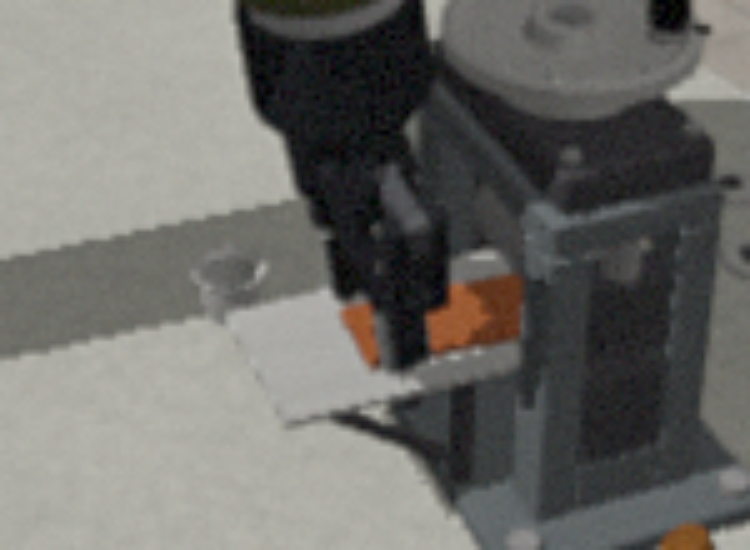

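Released. The bar's rear edge runs from (320,342) to (443,347), so there may be a degree or so of skew. I'll back away, measure, and seat it gently from behind with closed fingers.

{"api": "servo_tool", "payload": {
  "motion": [
    {"dr": [0,0,0],"delta_pos": [0,0,-0.4],"hand": 0.58},
    {"dr": [0,0,0],"delta_pos": [0.5,0,-0.6],"hand": 0.58},
    {"dr": [0,0,0],"delta_pos": [0.7,0,-0.6],"hand": 0.3},
    {"dr": [0,0.4,0],"delta_pos": [0.3,0,0],"hand": 0},
    {"dr": [0,0.4,0],"delta_pos": [0,0,0],"hand": 0},
    {"dr": [0,0,0],"delta_pos": [0,0,0],"hand": 0}
  ]
}}

```text
time_s: 15.68
eef_pos: [472.7, -46.6, 155.1]
ee_rot: [0.001, 0.091, 0.996, 0.001]
force: [0.2, 0.0, 0.4]
grip_width: 0.001
```

```bash
cat >> h.py <<'E'
def bar(fn):
    im,d=save("wrist",fn,scale=1.5);P=pts("wrist",d)
    cop=(im[...,0].astype(int)>im[...,2].astype(int)+40)&(np.abs(P[...,2]-86)<5)&(np.abs(P[...,1]+65)<50)
    n,l,s,c=cv2.connectedComponentsWithStats(cop.astype(np.uint8)); k=1+np.argmax(s[1:,4]); m=l==k
    q=P[m]; r=cv2.minAreaRect(q[:,:2].astype(np.float32)); print('bar',s[k],r,'mill',toM(r[0]),'z',np.percentile(q[:,2],[5,50,95]))
    Q=(q[:,:2]-O)@M; print('x_m range',np.percentile(Q[:,0],[0.5,99.5]),'y',np.percentile(Q[:,1],[1,99]))
    # rear edge fit / sides
    for lab,rng in(("sides",None),):
        xs=np.arange(Q[:,0].min()+8,Q[:,0].max()-8,3); lo=[];hi=[];xx=[]
        for x in xs:
            a=Q[abs(Q[:,0]-x)<1.5,1]
            if len(a)>5: lo.append(a.min());hi.append(a.max());xx.append(x)
        print('side slopes deg',np.degrees(np.polyfit(xx,lo,1)[0]),np.degrees(np.polyfit(xx,hi,1)[0]))
    ys=np.arange(Q[:,1].min()+4,Q[:,1].max()-4,2); re=[Q[abs(Q[:,1]-y)<1,0].min() for y in ys]; f=np.polyfit(ys,re,1); print('rear slope deg',-np.degrees(f[0]),'rear x mean',np.mean(re))
    g=(np.abs(P[...,2]-81)<3)&~cop&(im.min(-1)>60); g=g&(np.abs(P[...,1]+65)<60)&(P[...,0]<600)
    G=(P[g][:,:2]-O)@M; ys=np.arange(-30,30,2); re=[np.percentile(G[abs(G[:,1]-y)<1,0],1) for y in ys]; f=np.polyfit(ys,re,1); print('plate rear slope',-np.degrees(f[0]),np.mean(re),'y',np.percentile(G[:,1],[1,99]))
E
python3 - <<'E'
from h import *
st(); bar("w8.png")
E
```

```text
t 15.68 pos [472.7 -46.6 155.1] mill [-174.3   -1.8] F [0.2 0.  0.4] grip 0.001
tool x [-0.983  0.182 -0.001] y [0.182 0.983 0.001] z [ 0.001  0.001 -1.   ]
bar [252 325   2   2   2] ((569.9444580078125, -65.52845764160156), (2.117628335952759, 0.0), 147.3446502685547) mill [-75.22641723  -3.02790221] z [85.74446061 86.30135242 86.85824424]
x_m range [-76.19581177 -74.25695178] y [-3.42256373 -2.6332299 ]Traceback (most recent call last):
  File "<stdin>", line 2, in <module>
  File "h.py", line 49, in bar
    print('side slopes deg',np.degrees(np.polyfit(xx,lo,1)[0]),np.degrees(np.polyfit(xx,hi,1)[0]))
                                       ~~~~~~~~~~^^^^^^^^^
    raise TypeError("expected non-empty vector for x")
TypeError: expected non-empty vector for x
```

View pics/w8.png

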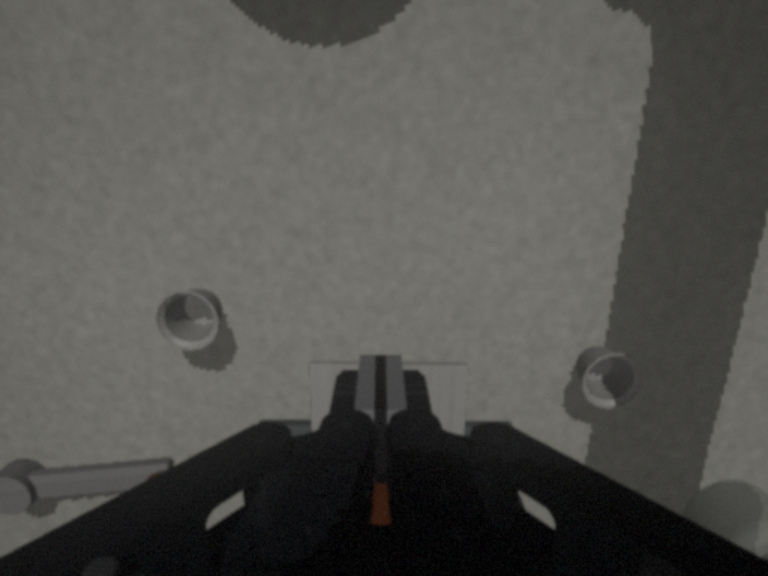

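Run:
```python
from h import *
need([*toW([-135,-2]),84.5])
```

```text
t 15.72 pos [472.3 -46.5 154.9] mill [-174.7   -1.7] F [0.2 0.3 0.2] grip -0.002
tool x [-0.983  0.181 -0.001] y [0.181 0.983 0.001] z [ 0.001  0.001 -1.   ]
need tool mm [-39.6  -0.3  70.5] units [-0.79 -0.01  1.41]
```

{"api": "servo_tool", "payload": {
  "motion": [
    {"dr": [0,0,0],"delta_pos": [-0.4,0,0.4],"hand": 0},
    {"dr": [0,0,0],"delta_pos": [-0.4,0,0.4],"hand": 0},
    {"dr": [0,0,0],"delta_pos": [0,0,0.4],"hand": 0},
    {"dr": [0,0,0],"delta_pos": [0,0,0.15],"hand": 0},
    {"dr": [0,0,0],"delta_pos": [0,0,0.04],"hand": 0}
  ]
}}

```text
time_s: 16.35
eef_pos: [513.0, -53.7, 83.7]
ee_rot: [0.004, 0.091, 0.996, 0.0]
force: [-0.1, 0.3, 0.7]
grip_width: 0.004
```

Run:
```python
from h import *
st()
save("side","s9.png",crop=(200,190,350,300),scale=5)
```

```text
t 16.35 pos [513.  -53.7  83.7] mill [-133.4   -1.6] F [-0.1  0.3  0.7] grip 0.004
tool x [-0.983  0.181 -0.007] y [0.181 0.983 0.002] z [ 0.007  0.    -1.   ]
```

View pics/s9.png

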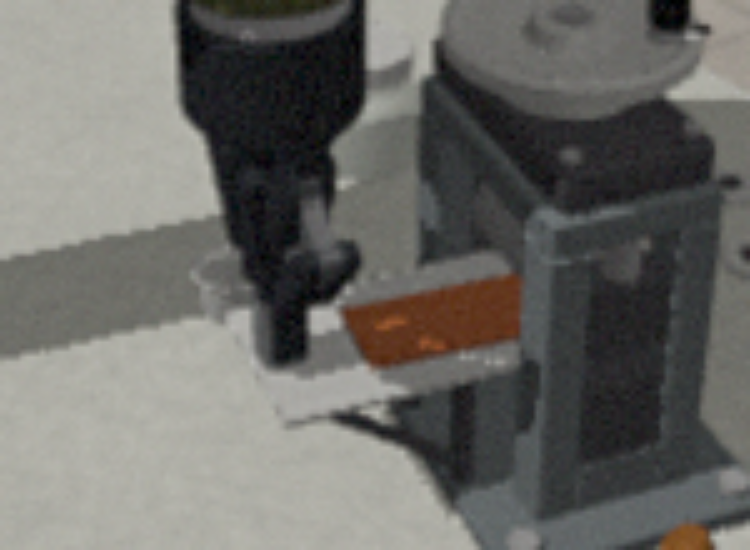

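Fingers are shut behind the bar, just above the plate. Push gently forward.

{"api": "servo_tool", "payload": {
  "motion": [
    {"dr": [0,0,0],"delta_pos": [-0.12,0,0],"hand": 0},
    {"dr": [0,0,0],"delta_pos": [-0.12,0,0],"hand": 0},
    {"dr": [0,0,0],"delta_pos": [-0.08,0,0],"hand": 0},
    {"dr": [0,0,0],"delta_pos": [-0.03,0,0],"hand": 0}
  ]
}}

```text
time_s: 16.9
eef_pos: [532.2, -57.4, 85.7]
ee_rot: [0.005, 0.091, 0.996, 0.0]
force: [-0.3, -0.1, -0.1]
grip_width: -0.0
```

{"api": "servo_tool", "payload": {
  "motion": [
    {"dr": [0,0,0],"delta_pos": [-0.04,0,0],"hand": 0}
  ]
}}

```text
time_s: 17.02
eef_pos: [534.3, -57.7, 85.7]
ee_rot: [0.005, 0.091, 0.996, 0.0]
force: [-0.9, 0.3, 0.1]
grip_width: 0.003
```

Run:
```python
from h import *
st()
```

```text
t 17.02 pos [534.3 -57.7  85.7] mill [-111.7   -1.7] F [-0.9  0.3  0.1] grip 0.003
tool x [-0.983  0.181 -0.011] y [0.181 0.983 0.001] z [ 0.011 -0.001 -1.   ]
```

{"api": "servo_tool", "payload": {
  "motion": [
    {"dr": [0,0,0],"delta_pos": [0.04,0,0.05],"hand": 0},
    {"dr": [0,0,0],"delta_pos": [-0.04,0,0],"hand": 0}
  ]
}}

```text
time_s: 17.27
eef_pos: [534.1, -57.6, 82.9]
ee_rot: [0.005, 0.091, 0.996, 0.0]
force: [0.1, 0.1, -0.4]
grip_width: -0.002
```

{"api": "servo_tool", "payload": {
  "motion": [
    {"dr": [0,0,0],"delta_pos": [-0.04,0,0.01],"hand": 0}
  ]
}}

```text
time_s: 17.4
eef_pos: [536.0, -58.0, 82.5]
ee_rot: [0.005, 0.091, 0.996, 0.0]
force: [-5.4, -0.4, 3.3]
grip_width: -0.0
```

{"api": "servo_tool", "payload": {
  "motion": [
    {"dr": [0,0,0],"delta_pos": [-0.04,0,0.01],"hand": 0}
  ]
}}

```text
time_s: 17.52
eef_pos: [536.2, -58.0, 81.8]
ee_rot: [0.002, 0.091, 0.996, 0.0]
force: [-16.4, 1.9, 12.9]
grip_width: -0.002
```

Solid contact at TCP x_m ≈ -110, which puts the rear edge at about -99. Back off and inspect.

{"api": "servo_tool", "payload": {
  "motion": [
    {"dr": [0,0,0],"delta_pos": [0.1,0,-0.02],"hand": 0},
    {"dr": [0,0,0],"delta_pos": [0.3,0,-0.02],"hand": 0},
    {"dr": [0,0,0],"delta_pos": [0.4,0,-0.5],"hand": 0.3},
    {"dr": [0,0,0],"delta_pos": [0,0,-0.8],"hand": 0.7},
    {"dr": [0,0,0],"delta_pos": [0,0,-0.8],"hand": 1},
    {"dr": [0,0,0],"delta_pos": [0,0,-0.8],"hand": 1},
    {"dr": [0,-0.5,0],"delta_pos": [0,0,-0.8],"hand": 1},
    {"dr": [0,-0.5,0],"delta_pos": [0,0,0],"hand": 1},
    {"dr": [0,0,0],"delta_pos": [0,0,0],"hand": 1}
  ]
}}

```text
time_s: 18.65
eef_pos: [494.7, -50.6, 275.3]
ee_rot: [0.093, 0.091, 0.992, -0.008]
force: [0.1, -0.5, -0.1]
grip_width: 1.001
```

Run:
```python
from h import *
st(); save("side","s10.png",scale=1.5)
save("scene","c10.png",scale=1.5)
bar("w10.png")
```

```text
t 18.65 pos [494.7 -50.6 275.3] mill [-151.9   -1.8] F [ 0.1 -0.5 -0.1] grip 1.001
tool x [-0.966  0.178 -0.186] y [0.181 0.983 0.001] z [ 0.183 -0.033 -0.983]
bar [ 234  184   28   65 1145] ((587.2880249023438, -76.74275207519531), (26.943172454833984, 88.9166259765625), 74.25273895263672) mill [-56.15720057 -10.96041053] z [85.47973373 86.54026145 87.63339257]
x_m range [-100.16137616  -12.94390562] y [-24.55122568   4.07717733]
side slopes deg -3.4213717481693435 -8.412193494403878
rear slope deg 9.792220352862735 rear x mean -98.57691443007009
plate rear slope -0.5408911228707771 -144.89171286020962 y [-38.47011147  40.94882322]
```

View pics/w10.png

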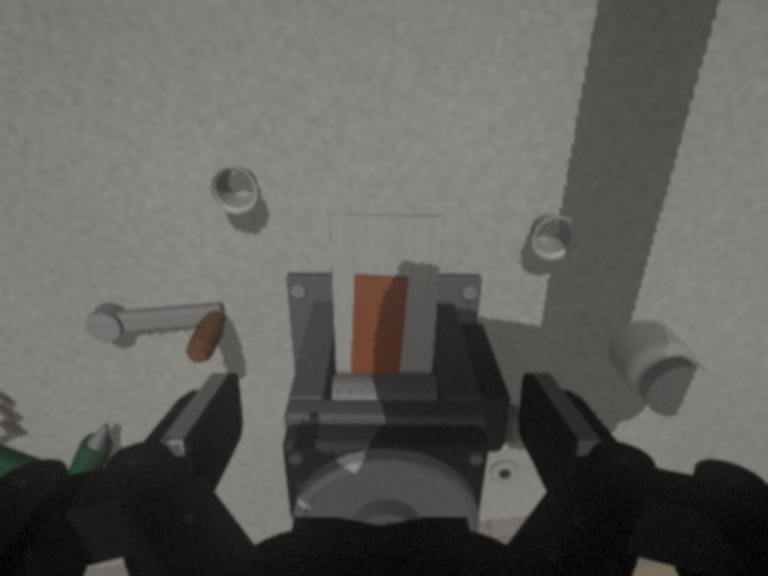

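View pics/s10.png

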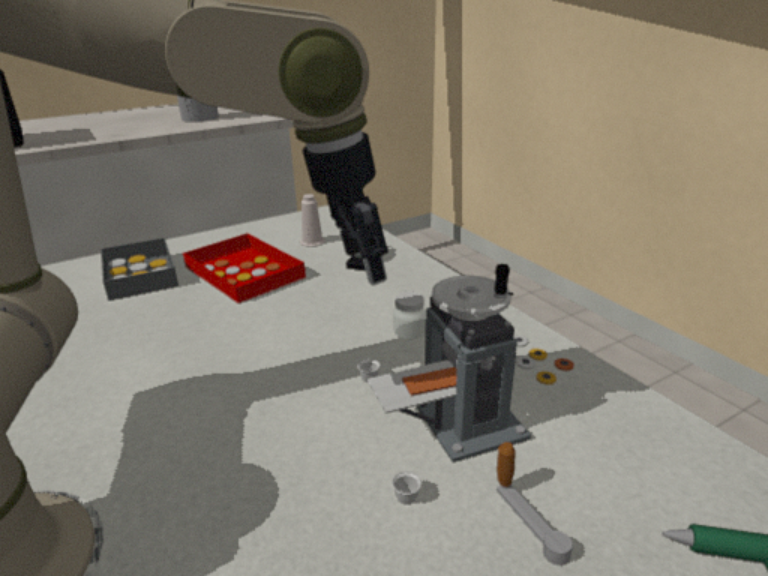

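View pics/c10.png

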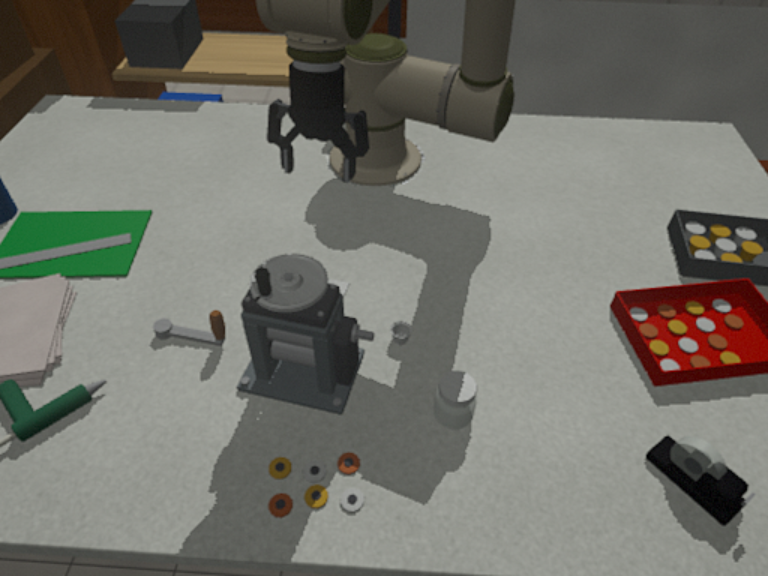

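The bar rear edge is at wrist (381,276), the nose disappears between the cheeks at (378,375), and the bystanders stand where they were. My colour mask was clipped by the shadow, so I'll redo it with a colour ratio.

```bash
sed -i 's/cop=(im\[...,0\].astype(int)>im\[...,2\].astype(int)+40)/cop=(im[...,0].astype(float)>im[...,2].astype(float)*1.6+4)/' h.py
python3 - <<'E'
from h import *
bar("w11.png")
for l in("crank","jar","cup_a"):
  for n in("side","scene"):
    if l=="crank" and n=="side": im,d=capture("side"); PS=pts("side",d); im,d2=capture("scene"); PC=pts("scene",d2)
    P=PS if n=="side" else PC
    for r in outline_of(n,l)[:2]:
        q=P[r["pixels"]]; q=q[~np.isnan(q[:,0])]; print(n,l,round(r["score"],2),np.median(q,0).round())
h=PC.reshape(-1,3); h=h[(h[:,2]>258)&(h[:,2]<267)&(np.hypot(*(h[:,:2]-O).T)<60)]; m=toM(h.mean(0)); print('handle scene',m,np.degrees(np.arctan2(m[1],m[0]))+180)
h=PS.reshape(-1,3); h=h[(h[:,2]>258)&(h[:,2]<267)&(np.hypot(*(h[:,:2]-O).T)<60)]; m=toM(h.mean(0)); print('handle side',m,np.degrees(np.arctan2(m[1],m[0]))+180)
E
```

```text
bar [ 235  184   36   65 2039] ((588.6590576171875, -70.31463623046875), (37.9024543762207, 88.50392150878906), 76.56966400146484) mill [-55.95762335  -4.39073984] z [85.58969696 86.66153316 87.73024545]
x_m range [-99.67071497 -13.46658425] y [-24.02144842  14.6966482 ]
side slopes deg -3.6943028218499743 -3.2175256385193167
rear slope deg -4.70482572494471 rear x mean -99.34013041001155
plate rear slope -0.6065946340720473 -144.8798688415538 y [-38.34010611  40.98674845]
side crank 0.67 [ 582. -279.   18.]
scene crank 0.8 [ 592. -272.   17.]
side jar 0.81 [694. 155.  49.]
side jar 0.16 [581. -72.  88.]
scene jar 0.79 [724. 172.  66.]
side cup_a 0.71 [564.  90.  21.]
side cup_a 0.68 [ 477. -163.   19.]
scene cup_a 0.74 [656. -76. 218.]
scene cup_a 0.6 [556.  83.  18.]
handle scene [ 37.0651829  -19.24142727] 152.5650891082849
handle side [ 31.03891606 -24.38516191] 141.845692893254
```

The ratio mask still shows the bar skewed by about 2–3° relative to the plate. I'll move closer and measure it by edge fits before mending it.

{"api": "servo_tool", "payload": {
  "motion": [
    {"dr": [0,0,0],"delta_pos": [0.2,0,0.7],"hand": 1},
    {"dr": [0,0,0],"delta_pos": [0.2,0,0.7],"hand": 1},
    {"dr": [0,0,0],"delta_pos": [0,0,0],"hand": 1},
    {"dr": [0,0,0],"delta_pos": [0,0,0],"hand": 1}
  ]
}}

```text
time_s: 19.75
eef_pos: [489.7, -49.8, 202.7]
ee_rot: [0.094, 0.09, 0.991, -0.008]
force: [0.1, -0.2, -0.2]
grip_width: 1.0
```

```bash
cat >> h.py <<'E'
def onplane(uv,z,c):
    K=np.array(c["camera_matrix"]);T=np.array(c["T"])
    r=np.c_[(uv[:,0]-K[0,2])/K[0,0],(uv[:,1]-K[1,2])/K[1,1],np.ones(len(uv))]@T[:3,:3].T
    return (T[:3,3]+r*((z-T[2,3])/r[:,2])[:,None])[:,:2]
def skew(fn,n=4):
    c=get_calibration("wrist"); I=[]
    for _ in range(n):
        im,d=capture("wrist"); I.append(im.astype(float))
    im=np.mean(I,0).astype(np.float32); cv2.imwrite('pics/'+fn,cv2.resize(cv2.cvtColor(im.astype(np.uint8),cv2.COLOR_RGB2BGR),None,fx=1.5,fy=1.5))
    P=pts("wrist",d); ratio=im[...,0]/(im[...,2]+1)
    cop=((ratio>1.55)&(np.abs(P[...,2]-86)<6)&(np.abs(P[...,1]+68)<45)).astype(np.uint8)
    k,l,s,_=cv2.connectedComponentsWithStats(cop); k=1+np.argmax(s[1:,4]); b=s[k]; print('bar box',b)
    m=(l==k)
    L=[];Rr=[];top=[]
    for r in range(b[1]+6,b[1]+b[3]-6):
        row=ratio[r]; cs=np.where(m[r])[0]
        if len(cs)<10: continue
        for e,lst,sg in((cs[0],L,-1),(cs[-1],Rr,1)):
            w=np.arange(e-3,e+4); ins=np.median(row[e-sg*8:e-sg*3] if sg>0 else row[e+3:e+8]); out=np.median(row[e+3:e+7] if sg>0 else row[e-6:e-2]); 
            h=(ins+out)/2; # crossing
            x=np.arange(e-5,e+6)
            v=row[e-5:e+6]-h; idx=np.where(np.diff(np.sign(v))!=0)[0]
            if len(idx):
                j=idx[np.argmin(abs(x[idx]-e))]; lst.append((x[j]+v[j]/(v[j]-v[j+1]),r))
    for q in range(b[0]+4,b[0]+b[2]-4):
        col=ratio[:,q]; rs=np.where(m[:,q])[0]
        if len(rs)<10: continue
        e=rs[0]; x=np.arange(e-5,e+6); v=col[e-5:e+6]-1.6; idx=np.where((v[:-1]<0)&(v[1:]>=0))[0]
        if len(idx):
            j=idx[np.argmin(abs(x[idx]-e))]; top.append((q,x[j]+v[j]/(v[j]-v[j+1])))
    W={}
    for nm,a in(("left",L),("right",Rr),("rear",top)):
        w=(onplane(np.array(a,float),86.8 if nm!="rear" else 84,c)-O)@M
        vx,vy,x0,y0=cv2.fitLine(w.astype(np.float32),cv2.DIST_HUBER,0,.01,.01).ravel()
        a_=np.degrees(np.arctan2(vy,vx)); 
        if nm=="rear": a_=a_-90 
        a_=(a_+90)%180-90; print(nm,len(a),'yaw rel',round(a_,2),'at',round(x0,1),round(y0,1))
    # plate: image brightness edge at table level -> use depth
    g=(np.abs(P[...,2]-81)<3)&~(cop>0)&(np.abs(P[...,1]+65)<60)
    k,l,s,_=cv2.connectedComponentsWithStats(((np.abs(P[...,2]-83.5)<6)&(np.abs(P[...,1]+65)<60)).astype(np.uint8)); k=1+np.argmax(s[1:,4]); g=l==k; b=s[k]
    L=[];Rr=[]
    for r in range(b[1]+3,b[1]+b[3]):
        cs=np.where(g[r])[0]
        if len(cs)<20: continue
        L.append((cs[0]-.5,r));Rr.append((cs[-1]+.5,r))
    for nm,a in(("pl left",L),("pl right",Rr)):
        w=(onplane(np.array(a,float),80.8,c)-O)@M; w=w[(w[:,0]<-45)&(abs(abs(w[:,1])-40)<5)]
        if len(w)>5:
            vx,vy,x0,y0=cv2.fitLine(w.astype(np.float32),cv2.DIST_HUBER,0,.01,.01).ravel(); a_=(np.degrees(np.arctan2(vy,vx))+90)%180-90; print(nm,len(w),'yaw rel',round(a_,2),'at',round(x0,1),round(y0,1))
    tp=[(q,np.where(g[:,q])[0][0]-.5) for q in range(b[0]+5,b[0]+b[2]-5) if g[:,q].any()]
    w=(onplane(np.array(tp,float),80.8,c)-O)@M; w=w[w[:,0]<-135]; vx,vy,x0,y0=cv2.fitLine(w.astype(np.float32),cv2.DIST_HUBER,0,.01,.01).ravel(); a_=(np.degrees(np.arctan2(vy,vx))-90+90)%180-90; print('pl rear',len(w),round(a_,2),round(x0,1))
E
python3 - <<'E'
from h import *
st(); skew("w12.png")
E
```

```text
t 19.75 pos [489.7 -49.8 202.7] mill [-157.    -1.9] F [ 0.1 -0.2 -0.2] grip 1.0
tool x [-0.966  0.178 -0.188] y [0.181 0.984 0.001] z [ 0.185 -0.034 -0.982]
bar box [ 231  222   44   75 2908]
left 63 yaw rel -3.45 at -71.3 -22.7
right 63 yaw rel -3.71 at -51.7 14.7
rear 36 yaw rel -3.46 at -98.8 2.1
pl left 90 yaw rel -0.6 at -96.9 -38.4
pl right 90 yaw rel -0.6 at -96.8 41.5
pl rear 82 -0.99 -146.0
```

View pics/w12.png

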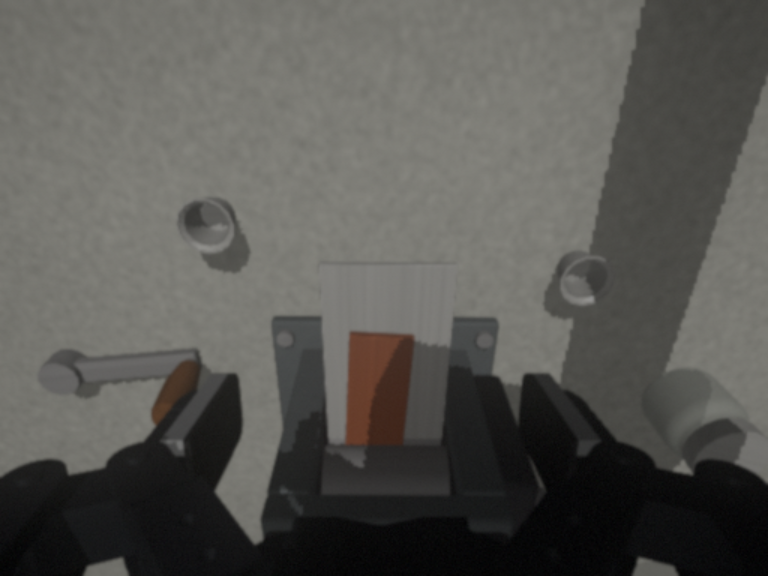

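Measured: the bar is at -3.5° and the plate at -0.65° in my frame, so the bar sits about 2.9° clockwise. Its +y front corner leads. I'll push gently at the -y side of its rear edge to swing it square against the roll.

```bash
sed -i 's/^O=.*/O=np.array([644.5,-76.0]); YAW=np.radians(-10.95)/' h.py
python3 - <<'E'
from h import *
print(toM(toW([0,0])))
p,m=st(); need([*toW([-135,-20]),150])
E
```

```text
[0. 0.]
t 19.95 pos [489.5 -49.8 202.3] mill [-157.1   -3.7] F [ 1.2 -0.1  0. ] grip 0.999
tool x [-0.966  0.178 -0.188] y [0.181 0.984 0.   ] z [ 0.185 -0.034 -0.982]
t 19.95 pos [489.5 -49.8 202.3] mill [-157.1   -3.7] F [ 1.2 -0.1  0. ] grip 0.999
tool x [-0.966  0.178 -0.188] y [0.181 0.984 0.   ] z [ 0.185 -0.034 -0.982]
need tool mm [-11.8 -16.5  55.5] units [-0.24 -0.33  1.11]
```

{"api": "servo_tool", "payload": {
  "motion": [
    {"dr": [0,0.6,0.05],"delta_pos": [0,0,0],"hand": 0.4},
    {"dr": [0,0.5,0],"delta_pos": [0,0,0],"hand": 0},
    {"dr": [0,0,0],"delta_pos": [0,0,0],"hand": 0},
    {"dr": [0,0,0],"delta_pos": [0,0,0],"hand": 0}
  ]
}}

```text
time_s: 20.45
eef_pos: [490.1, -49.9, 204.5]
ee_rot: [-0.001, 0.095, 0.995, 0.001]
force: [0.5, -0.6, -0.0]
grip_width: 0.143
```

Run:
```python
from h import *
need([*toW([-135,-20]),85])
```

```text
t 20.45 pos [490.1 -49.9 204.5] mill [-156.6   -3.7] F [ 0.5 -0.6 -0. ] grip 0.143
tool x [-0.982  0.19   0.002] y [0.19  0.982 0.001] z [-0.002  0.002 -1.   ]
need tool mm [-21.8 -16.5 119.4] units [-0.44 -0.33  2.39]
```

{"api": "servo_tool", "payload": {
  "motion": [
    {"dr": [0,0,0],"delta_pos": [-0.2,-0.33,0.6],"hand": 0},
    {"dr": [0,0,0],"delta_pos": [-0.2,0,0.7],"hand": 0},
    {"dr": [0,0,0],"delta_pos": [0,0,0.6],"hand": 0},
    {"dr": [0,0,0],"delta_pos": [0,0,0.35],"hand": 0},
    {"dr": [0,0,0],"delta_pos": [0,0,0.1],"hand": 0},
    {"dr": [0,0,0],"delta_pos": [0,0,0],"hand": 0}
  ]
}}

```text
time_s: 21.2
eef_pos: [507.0, -70.3, 86.5]
ee_rot: [0.005, 0.095, 0.995, -0.0]
force: [-0.2, 0.0, 1.2]
grip_width: 0.001
```

Run:
```python
from h import *
need([*toW([-114,-20]),83.5])
```

```text
t 21.2 pos [507.  -70.3  86.5] mill [-136.1  -20.5] F [-0.2  0.   1.2] grip 0.001
tool x [-0.982  0.189 -0.009] y [0.189 0.982 0.   ] z [ 0.009 -0.002 -1.   ]
need tool mm [-22.1   0.5   3.2] units [-0.44  0.01  0.06]
```

{"api": "servo_tool", "payload": {
  "motion": [
    {"dr": [0,0,0],"delta_pos": [-0.15,0,0.03],"hand": 0},
    {"dr": [0,0,0],"delta_pos": [-0.15,0,0.02],"hand": 0},
    {"dr": [0,0,0],"delta_pos": [-0.08,0,0.01],"hand": 0},
    {"dr": [0,0,0],"delta_pos": [-0.03,0,0],"hand": 0}
  ]
}}

```text
time_s: 21.7
eef_pos: [529.7, -74.8, 85.6]
ee_rot: [0.007, 0.095, 0.995, -0.001]
force: [0.1, -0.7, 0.5]
grip_width: 0.0
```

Run:
```python
from h import *
st()
```

```text
t 21.7 pos [529.7 -74.8  85.6] mill [-112.9  -20.7] F [ 0.1 -0.7  0.5] grip 0.0
tool x [-0.982  0.189 -0.014] y [ 0.189  0.982 -0.001] z [ 0.013 -0.003 -1.   ]
```

{"api": "servo_tool", "payload": {
  "motion": [
    {"dr": [0,0,0],"delta_pos": [0,0,0.04],"hand": 0},
    {"dr": [0,0,0],"delta_pos": [-0.03,0,0],"hand": 0}
  ]
}}

```text
time_s: 21.95
eef_pos: [531.1, -75.1, 83.4]
ee_rot: [0.007, 0.095, 0.995, -0.001]
force: [0.7, -0.3, -0.0]
grip_width: 0.003
```

{"api": "servo_tool", "payload": {
  "motion": [
    {"dr": [0,0,0],"delta_pos": [-0.03,0,0],"hand": 0}
  ]
}}

```text
time_s: 22.08
eef_pos: [532.2, -75.2, 83.3]
ee_rot: [0.006, 0.095, 0.995, -0.001]
force: [-6.1, 0.4, 2.2]
grip_width: 0.005
```

{"api": "servo_tool", "payload": {
  "motion": [
    {"dr": [0,0,0],"delta_pos": [-0.03,0,0],"hand": 0}
  ]
}}

```text
time_s: 22.2
eef_pos: [532.3, -75.2, 83.1]
ee_rot: [0.004, 0.095, 0.995, -0.001]
force: [-10.4, 1.0, 5.1]
grip_width: -0.001
```

Run:
```python
from h import *
st()
```

```text
t 22.2 pos [532.3 -75.2  83.1] mill [-110.3  -20.5] F [-10.4   1.    5.1] grip -0.001
tool x [-0.982  0.189 -0.008] y [ 0.189  0.982 -0.   ] z [ 0.008 -0.002 -1.   ]
```

{"api": "servo_tool", "payload": {
  "motion": [
    {"dr": [0,0,0],"delta_pos": [-0.05,0,-0.01],"hand": 0}
  ]
}}

```text
time_s: 22.32
eef_pos: [532.6, -75.2, 83.2]
ee_rot: [0.001, 0.095, 0.996, -0.0]
force: [-13.5, 0.4, 6.1]
grip_width: -0.004
```

{"api": "servo_tool", "payload": {
  "motion": [
    {"dr": [0,0,0],"delta_pos": [-0.06,0,-0.01],"hand": 0}
  ]
}}

```text
time_s: 22.45
eef_pos: [532.7, -75.2, 83.2]
ee_rot: [-0.004, 0.094, 0.996, 0.0]
force: [-17.0, 0.6, 8.5]
grip_width: -0.003
```

Run:
```python
from h import *
st()
save("side","s13.png",crop=(200,190,350,300),scale=5)
```

```text
t 22.45 pos [532.7 -75.2  83.2] mill [-109.9  -20.5] F [-17.    0.6   8.5] grip -0.003
tool x [-0.982  0.188  0.007] y [ 0.188  0.982 -0.   ] z [-0.007  0.001 -1.   ]
```

View pics/s13.png

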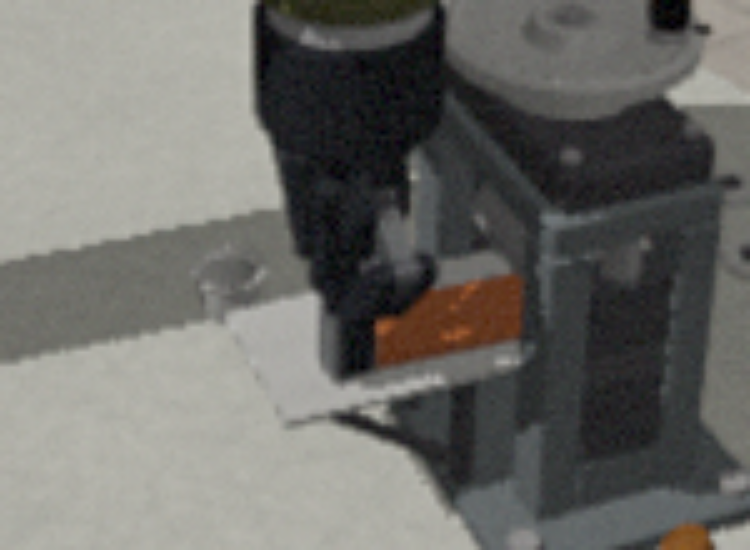

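{"api": "servo_tool", "payload": {
  "motion": [
    {"dr": [0,0,0],"delta_pos": [0.1,0,-0.02],"hand": 0},
    {"dr": [0,0,0],"delta_pos": [0.3,0,-0.1],"hand": 0},
    {"dr": [0,0,0],"delta_pos": [0.4,0.3,-0.6],"hand": 0.3},
    {"dr": [0,-0.5,0],"delta_pos": [0,0,-0.8],"hand": 0.7},
    {"dr": [0,-0.5,0],"delta_pos": [0,0,-0.8],"hand": 1},
    {"dr": [0,0,0],"delta_pos": [0,0,0],"hand": 1},
    {"dr": [0,0,0],"delta_pos": [0,0,0],"hand": 1}
  ]
}}

```text
time_s: 23.38
eef_pos: [492.7, -51.9, 202.7]
ee_rot: [0.087, 0.094, 0.992, -0.008]
force: [0.1, -0.7, -0.1]
grip_width: 1.002
```

Run:
```python
from h import *
st(); skew("w14.png")
```

```text
t 23.38 pos [492.7 -51.9 202.7] mill [-153.6   -5.2] F [ 0.1 -0.7 -0.1] grip 1.002
tool x [-0.967  0.185 -0.173] y [ 0.188  0.982 -0.   ] z [ 0.17  -0.033 -0.985]
bar box [ 233  221   45   76 2988]
left 64 yaw rel -2.8 at -69.3 -23.6
right 64 yaw rel -2.96 at -60.7 14.6
rear 37 yaw rel -2.62 at -99.2 -10.0
pl left 91 yaw rel 0.08 at -96.4 -39.6
pl right 91 yaw rel 0.14 at -96.6 40.5
pl rear 83 0.16 -146.2
```

View pics/w14.png

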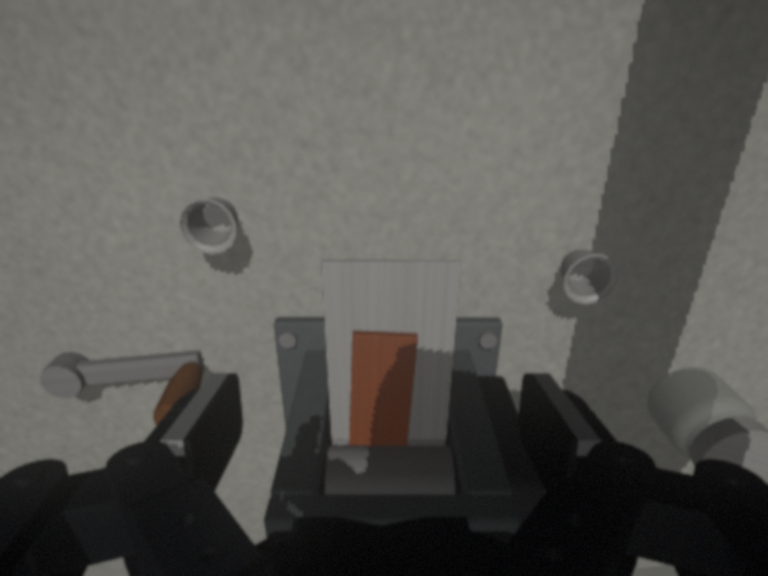

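Run:
```python
from h import *
im=None
A=[]
for _ in range(4):
    i,d=capture("wrist"); A.append(i.astype(float))
im=np.mean(A,0).clip(0,255).astype(np.uint8)
o=cv2.cvtColor(im,cv2.COLOR_RGB2BGR)[165:335,200:320]
o=cv2.resize(o,None,fx=3.5,fy=3.5,interpolation=cv2.INTER_CUBIC); o=np.clip(o.astype(float)*1.7,0,255).astype(np.uint8); cv2.imwrite("pics/z15.png",o)
np.save("im15.npy",im); P=pts("wrist",d)
# plane fit on bar top
r=im[...,0].astype(float)/(im[...,2]+1.); m=(r>1.7)&(abs(P[...,2]-86)<6)&(abs(P[...,1]+68)<45); m=cv2.erode(m.astype(np.uint8),np.ones((5,5)))>0
q=P[m]; Q=np.c_[(q[:,:2]-O)@M,q[:,2]]; A=np.c_[Q[:,0]+55,Q[:,1],np.ones(len(Q))]; f=np.linalg.lstsq(A,Q[:,2],rcond=None)[0]; print('bar plane deg',np.degrees(f[:2]),f[2])
g=(abs(P[...,2]-81)<3)&(r<1.3); q=P[g]; Q=np.c_[(q[:,:2]-O)@M,q[:,2]]; Q=Q[(abs(Q[:,1])<36)&(Q[:,0]>-142)&(Q[:,0]<-20)]; A=np.c_[Q[:,0]+55,Q[:,1],np.ones(len(Q))]; f=np.linalg.lstsq(A,Q[:,2],rcond=None)[0]; print('plate plane deg',np.degrees(f[:2]),f[2],len(Q))
```

```text
bar plane deg [-0.02150915 -0.02946584] 87.1448130310951
plate plane deg [-0.00828851  0.01130715] 81.1318972230519 5592
```

View pics/z15.png

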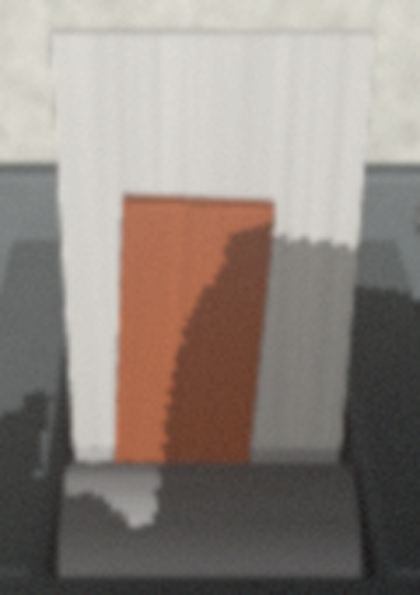

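The bar lies flat (plane tilt 0.02°) but is still about 2.9° off. It did not swing under 17 N, so it is probably wedged at the nip. I'll grip it along its own axis, pull it back a few mm, turn it square, and then feed it in gently.

{"api": "servo_tool", "payload": {
  "motion": [
    {"dr": [0,0.4,0.29],"delta_pos": [0,0,0],"hand": 0.58},
    {"dr": [0,0,0],"delta_pos": [0,0,0],"hand": 0.58},
    {"dr": [0,0,0],"delta_pos": [0,0,0],"hand": 0.58}
  ]
}}

```text
time_s: 24.15
eef_pos: [492.7, -51.8, 202.1]
ee_rot: [0.051, 0.119, 0.992, -0.003]
force: [0.7, 0.9, -0.0]
grip_width: 0.581
```

Run:
```python
from h import *
need([*toW([-95,-3]),120]); p,m=st(); print('yaw rel',np.degrees(np.arctan2(-m[0,1],m[1,1]))+10.95)
need([*toW([-95,-3]),83])
```

```text
t 24.15 pos [492.7 -51.8 202.1] mill [-153.7   -5. ] F [ 0.7  0.9 -0. ] grip 0.581
tool x [-0.966  0.236 -0.103] y [0.237 0.972 0.007] z [ 0.101 -0.018 -0.995]
need tool mm [-49.8   4.3  87.7] units [-1.    0.09  1.75]
t 24.15 pos [492.7 -51.8 202.1] mill [-153.7   -5. ] F [ 0.7  0.9 -0. ] grip 0.581
tool x [-0.966  0.236 -0.103] y [0.237 0.972 0.007] z [ 0.101 -0.018 -0.995]
yaw rel -2.744196680758474
t 24.15 pos [492.7 -51.8 202.1] mill [-153.7   -5. ] F [ 0.7  0.9 -0. ] grip 0.581
tool x [-0.966  0.236 -0.103] y [0.237 0.972 0.007] z [ 0.101 -0.018 -0.995]
need tool mm [-46.    4.  124.5] units [-0.92  0.08  2.49]
```

{"api": "servo_tool", "payload": {
  "motion": [
    {"dr": [0,0,0],"delta_pos": [-0.3,0.08,0.6],"hand": 0.58},
    {"dr": [0,0,0],"delta_pos": [-0.3,0,0.7],"hand": 0.58},
    {"dr": [0,0,0],"delta_pos": [-0.2,0,0.6],"hand": 0.58},
    {"dr": [0,0,0],"delta_pos": [0,0,0.3],"hand": 0.58},
    {"dr": [0,0,0],"delta_pos": [0,0,0],"hand": 0.58}
  ]
}}

```text
time_s: 24.78
eef_pos: [544.6, -59.3, 95.1]
ee_rot: [0.054, 0.118, 0.992, -0.003]
force: [-0.8, -0.2, -0.1]
grip_width: 0.574
```

Run:
```python
from h import *
need([*toW([-95,-3]),83])
save("wrist","w16.png",scale=1.5)
```

```text
t 24.77 pos [544.6 -59.3  95.1] mill [-101.3   -2.6] F [-0.8 -0.2 -0.1] grip 0.574
tool x [-0.966  0.233 -0.109] y [0.233 0.972 0.006] z [ 0.107 -0.019 -0.994]
need tool mm [-4.9 -0.2 12.7] units [-0.1  -0.    0.25]
```

View pics/w16.png

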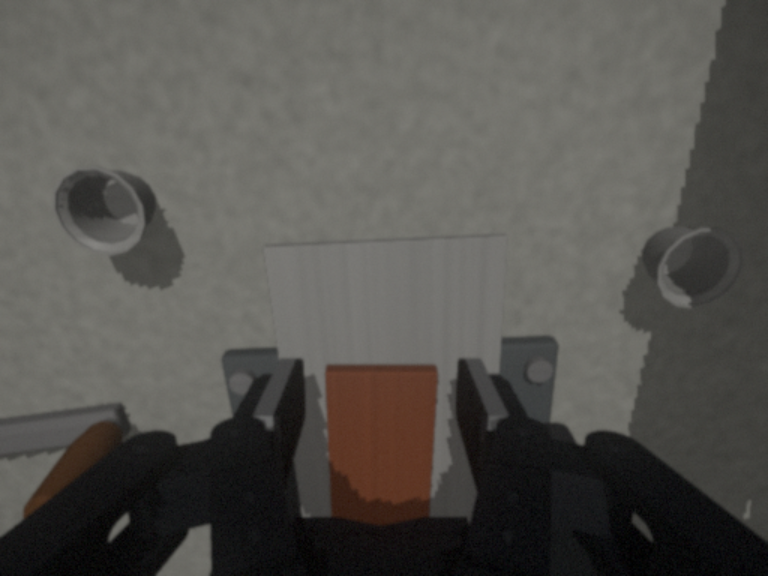

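The bar now shows square to the tool, with its rear edge level at row 367 and centred. Descend and grip.

{"api": "servo_tool", "payload": {
  "motion": [
    {"dr": [0,0,0],"delta_pos": [-0.06,0,0.12],"hand": 0.58},
    {"dr": [0,0,0],"delta_pos": [-0.05,0,0.09],"hand": 0.58},
    {"dr": [0,0,0],"delta_pos": [0,0,0.03],"hand": 0.58}
  ]
}}

```text
time_s: 25.2
eef_pos: [552.7, -61.3, 86.5]
ee_rot: [0.057, 0.117, 0.991, -0.004]
force: [-0.1, 0.3, 0.2]
grip_width: 0.582
```

{"api": "servo_tool", "payload": {
  "motion": [
    {"dr": [0,0,0],"delta_pos": [0,0,0],"hand": 0.4},
    {"dr": [0,0,0],"delta_pos": [0,0,0],"hand": 0.4},
    {"dr": [0,0,0],"delta_pos": [0,0,0],"hand": 0.4}
  ],
  "squeeze": 25
}}

```text
time_s: 25.58
eef_pos: [552.7, -61.3, 86.8]
ee_rot: [0.057, 0.117, 0.991, -0.004]
force: [0.8, 0.4, 0.6]
grip_width: 0.399
```

Run:
```python
from h import *
st()
```

```text
t 25.57 pos [552.7 -61.3  86.8] mill [-92.9  -3. ] F [0.8 0.4 0.6] grip 0.399
tool x [-0.966  0.232 -0.115] y [0.233 0.972 0.006] z [ 0.113 -0.021 -0.993]
```

The fingers closed above the bar (34 mm < 40 mm) because the TCP was too high. Reopen, lower and retry.

{"api": "servo_tool", "payload": {
  "motion": [
    {"dr": [0,0,0],"delta_pos": [0,0,0],"hand": 0.58},
    {"dr": [0,0,0],"delta_pos": [0,0,0],"hand": 0.58},
    {"dr": [0,0,0],"delta_pos": [0,0,0.05],"hand": 0.58},
    {"dr": [0,0,0],"delta_pos": [0,0,0.03],"hand": 0.58}
  ]
}}

```text
time_s: 26.08
eef_pos: [553.2, -61.3, 82.7]
ee_rot: [0.058, 0.117, 0.991, -0.004]
force: [0.1, 0.3, -0.7]
grip_width: 0.584
```

Run:
```python
from h import *
st()
```

```text
t 26.07 pos [553.2 -61.3  82.7] mill [-92.4  -2.9] F [ 0.1  0.3 -0.7] grip 0.584
tool x [-0.966  0.232 -0.115] y [0.233 0.972 0.006] z [ 0.113 -0.021 -0.993]
```

{"api": "servo_tool", "payload": {
  "motion": [
    {"dr": [0,0,0],"delta_pos": [0,0,0],"hand": 0.4},
    {"dr": [0,0,0],"delta_pos": [0,0,0],"hand": 0.4},
    {"dr": [0,0,0],"delta_pos": [0,0,0],"hand": 0.4}
  ],
  "squeeze": 25
}}

```text
time_s: 26.45
eef_pos: [553.1, -61.2, 82.7]
ee_rot: [0.057, 0.117, 0.991, -0.004]
force: [-0.4, 1.1, 0.2]
grip_width: 0.456
```

Run:
```python
from h import *
st()
```

```text
t 26.45 pos [553.1 -61.2  82.7] mill [-92.5  -2.9] F [-0.4  1.1  0.2] grip 0.456
tool x [-0.966  0.232 -0.115] y [0.233 0.972 0.006] z [ 0.113 -0.021 -0.993]
```

{"api": "servo_tool", "payload": {
  "motion": [
    {"dr": [0,0,0],"delta_pos": [0.1,0,-0.012],"hand": 0.4},
    {"dr": [0,0,0],"delta_pos": [0.08,0,-0.01],"hand": 0.4},
    {"dr": [0,0,-0.28],"delta_pos": [0,0,0],"hand": 0.4},
    {"dr": [0,0,0],"delta_pos": [0,0,0],"hand": 0.4}
  ]
}}

```text
time_s: 26.95
eef_pos: [543.7, -59.1, 82.9]
ee_rot: [0.058, 0.093, 0.994, -0.005]
force: [2.3, 0.8, -1.8]
grip_width: 0.449
```

Run:
```python
from h import *
p,m=st(); print('yaw rel',np.degrees(np.arctan2(-m[0,1],m[1,1]))+10.95)
save("wrist","w17.png",scale=1.5)
```

```text
t 26.95 pos [543.7 -59.1  82.9] mill [-102.2   -2.6] F [ 2.3  0.8 -1.8] grip 0.449
tool x [-0.976  0.184 -0.116] y [ 0.185  0.983 -0.   ] z [ 0.114 -0.022 -0.993]
yaw rel 0.2781627769718309
```

View pics/w17.png

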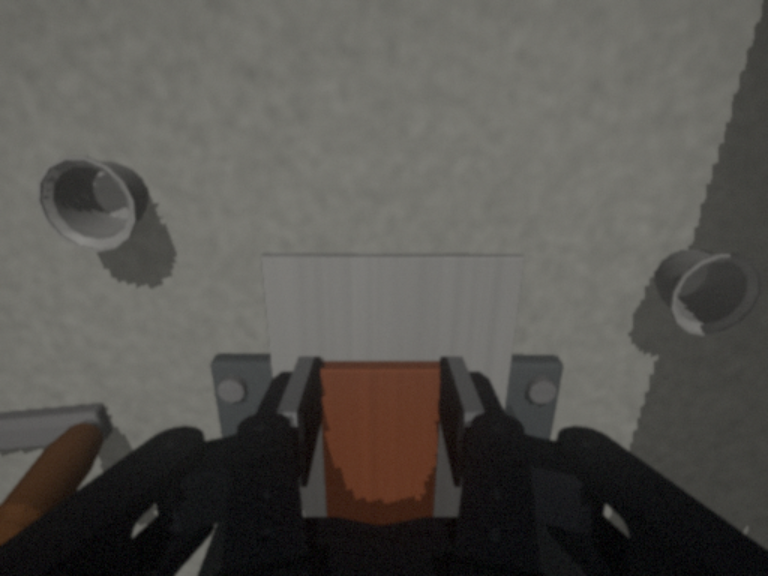

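The bar's rear edge (row 362) and the plate's edge (row 255) are now parallel. I'll centre it a little and feed it forward gently.

{"api": "servo_tool", "payload": {
  "motion": [
    {"dr": [0,0,0],"delta_pos": [-0.04,0.05,0.005],"hand": 0.4},
    {"dr": [0,0,0],"delta_pos": [-0.06,0,0.008],"hand": 0.4},
    {"dr": [0,0,0],"delta_pos": [-0.04,0,0.005],"hand": 0.4}
  ]
}}

```text
time_s: 27.38
eef_pos: [550.3, -57.5, 82.7]
ee_rot: [0.056, 0.094, 0.994, -0.005]
force: [-4.4, -0.1, 4.9]
grip_width: 0.449
```

Run:
```python
from h import *
p,m=st(); print('yaw rel',np.degrees(np.arctan2(-m[0,1],m[1,1]))+10.95)
```

```text
t 27.38 pos [550.3 -57.5  82.7] mill [-96.    0.3] F [-4.4 -0.1  4.9] grip 0.449
tool x [-0.976  0.185 -0.113] y [0.187 0.982 0.   ] z [ 0.111 -0.021 -0.994]
yaw rel 0.1946716900606411
```

{"api": "servo_tool", "payload": {
  "motion": [
    {"dr": [0,0,0],"delta_pos": [-0.05,0,0],"hand": 0.4}
  ]
}}

```text
time_s: 27.5
eef_pos: [552.9, -57.9, 82.8]
ee_rot: [0.056, 0.094, 0.994, -0.005]
force: [-1.2, 0.4, -0.9]
grip_width: 0.451
```

{"api": "servo_tool", "payload": {
  "motion": [
    {"dr": [0,0,0],"delta_pos": [-0.04,0,0.003],"hand": 0.4}
  ]
}}

```text
time_s: 27.62
eef_pos: [553.9, -58.0, 82.6]
ee_rot: [0.054, 0.094, 0.994, -0.005]
force: [-14.2, 0.8, 10.5]
grip_width: 0.448
```

Run:
```python
from h import *
p,m=st(); print('yaw rel',np.degrees(np.arctan2(-m[0,1],m[1,1]))+10.95)
```

```text
t 27.62 pos [553.9 -58.   82.6] mill [-92.4   0.4] F [-14.2   0.8  10.5] grip 0.448
tool x [-0.977  0.185 -0.109] y [0.186 0.982 0.001] z [ 0.107 -0.02  -0.994]
yaw rel 0.20401479190867988
```

Contact again at the same place. Relax, release, back away and inspect.

{"api": "servo_tool", "payload": {
  "motion": [
    {"dr": [0,0,0],"delta_pos": [0,0,0],"hand": 0.4},
    {"dr": [0,0,0],"delta_pos": [0,0,0],"hand": 0.58},
    {"dr": [0,0,0],"delta_pos": [0,0,0],"hand": 0.58},
    {"dr": [0,0,0],"delta_pos": [0,0,0],"hand": 0.58},
    {"dr": [0,0,0],"delta_pos": [0,0,-0.3],"hand": 0.58},
    {"dr": [0,0,0],"delta_pos": [0.4,0,-0.6],"hand": 0.6},
    {"dr": [0,-0.3,0],"delta_pos": [0.5,0,-0.8],"hand": 1},
    {"dr": [0,-0.1,0],"delta_pos": [0.4,0,-0.7],"hand": 1},
    {"dr": [0,0,0],"delta_pos": [0,0,0],"hand": 1},
    {"dr": [0,0,0],"delta_pos": [0,0,0],"hand": 1}
  ]
}}

```text
time_s: 28.88
eef_pos: [475.2, -43.4, 200.8]
ee_rot: [0.094, 0.093, 0.991, -0.009]
force: [-0.7, 0.1, -1.0]
grip_width: 0.998
```

Run:
```python
from h import *
st(); skew("w18.png")
```

```text
t 28.88 pos [475.2 -43.4 200.8] mill [-172.4   -0.2] F [-0.7  0.1 -1. ] grip 0.998
tool x [-0.965  0.184 -0.187] y [ 0.187  0.982 -0.001] z [ 0.184 -0.036 -0.982]
bar box [ 233  238   42   72 2752]
left 60 yaw rel 0.1 at -47.2 -19.3
right 60 yaw rel -0.1 at -57.5 19.3
rear 34 yaw rel -3.25 at -98.6 -3.7
pl left 85 yaw rel -0.07 at -98.8 -39.6
pl right 85 yaw rel 0.12 at -96.5 40.5
pl rear 82 0.23 -145.9
```

View pics/w18.png

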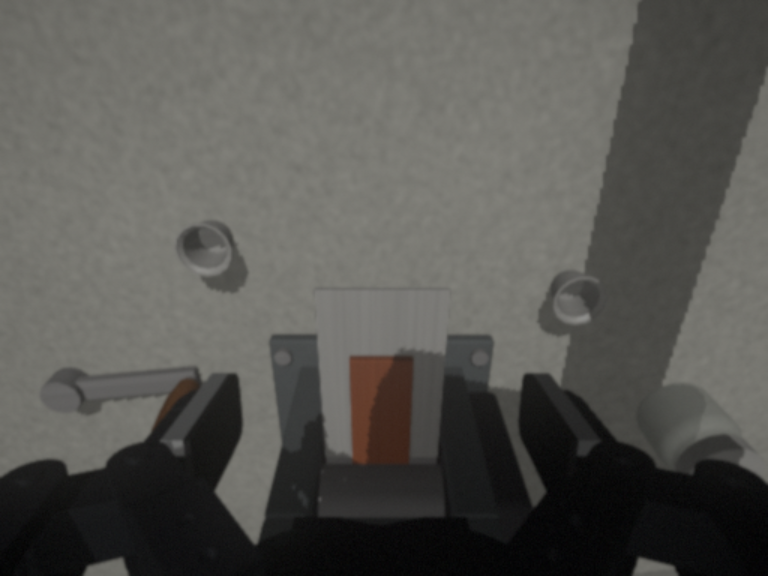

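The bar sides now read 0.1° and -0.1°, parallel to the plate and centred (rear edge level at row 356). The rear-edge fit is an outlier at -3.25° over few points, and the picture contradicts it. To confirm contact after release, I'll do a light centred push from behind.

{"api": "servo_tool", "payload": {
  "motion": [
    {"dr": [0,0.6,0.02],"delta_pos": [0,0,0],"hand": 0.4},
    {"dr": [0,0.5,0],"delta_pos": [0,0,0.4],"hand": 0},
    {"dr": [0,0,0],"delta_pos": [0,0,0.4],"hand": 0},
    {"dr": [0,0,0],"delta_pos": [0,0,0],"hand": 0}
  ]
}}

```text
time_s: 29.58
eef_pos: [476.9, -43.7, 156.4]
ee_rot: [-0.008, 0.096, 0.995, 0.001]
force: [0.1, -0.1, 0.1]
grip_width: 0.142
```

Run:
```python
from h import *
need([*toW([-130,0.2]),86]);p,m=st(); print('yaw rel',np.degrees(np.arctan2(-m[0,1],m[1,1]))+10.95)
```

```text
t 29.57 pos [476.9 -43.7 156.4] mill [-1.707e+02 -1.000e-01] F [ 0.1 -0.1  0.1] grip 0.142
tool x [-0.982  0.19   0.016] y [0.19  0.982 0.001] z [-0.016  0.004 -1.   ]
need tool mm [-41.9   0.3  69.8] units [-0.84  0.01  1.4 ]
t 29.57 pos [476.9 -43.7 156.4] mill [-1.707e+02 -1.000e-01] F [ 0.1 -0.1  0.1] grip 0.142
tool x [-0.982  0.19   0.016] y [0.19  0.982 0.001] z [-0.016  0.004 -1.   ]
yaw rel -0.030813726031434285
```

{"api": "servo_tool", "payload": {
  "motion": [
    {"dr": [0,0,0],"delta_pos": [-0.4,0,0.5],"hand": 0},
    {"dr": [0,0,0],"delta_pos": [-0.4,0,0.5],"hand": 0},
    {"dr": [0,0,0],"delta_pos": [0,0,0.35],"hand": 0},
    {"dr": [0,0,0],"delta_pos": [0,0,0.06],"hand": 0},
    {"dr": [0,0,0],"delta_pos": [-0.15,0,0.02],"hand": 0},
    {"dr": [0,0,0],"delta_pos": [-0.1,0,0.02],"hand": 0}
  ]
}}

```text
time_s: 30.32
eef_pos: [531.6, -54.6, 85.1]
ee_rot: [-0.005, 0.096, 0.995, 0.001]
force: [0.5, -0.3, 0.1]
grip_width: -0.001
```

Run:
```python
from h import *
st()
```

```text
t 30.32 pos [531.6 -54.6  85.1] mill [-114.9   -0.4] F [ 0.5 -0.3  0.1] grip -0.001
tool x [-0.982  0.191  0.011] y [0.191 0.982 0.   ] z [-0.01   0.002 -1.   ]
```

{"api": "servo_tool", "payload": {
  "motion": [
    {"dr": [0,0,0],"delta_pos": [0,0,0.03],"hand": 0},
    {"dr": [0,0,0],"delta_pos": [-0.04,0,0],"hand": 0},
    {"dr": [0,0,0],"delta_pos": [-0.03,0,0],"hand": 0}
  ]
}}

```text
time_s: 30.7
eef_pos: [535.9, -55.5, 84.5]
ee_rot: [-0.004, 0.096, 0.995, 0.0]
force: [0.1, 0.3, 0.2]
grip_width: -0.002
```

{"api": "servo_tool", "payload": {
  "motion": [
    {"dr": [0,0,0],"delta_pos": [-0.03,0,0],"hand": 0}
  ]
}}

```text
time_s: 30.82
eef_pos: [537.3, -55.7, 84.6]
ee_rot: [-0.005, 0.096, 0.995, 0.0]
force: [-5.0, 0.9, 0.6]
grip_width: -0.001
```

Run:
```python
from h import *
st()
```

```text
t 30.82 pos [537.3 -55.7  84.6] mill [-109.2   -0.4] F [-5.   0.9  0.6] grip -0.001
tool x [-0.982  0.19   0.009] y [ 0.19   0.982 -0.   ] z [-0.009  0.002 -1.   ]
```

{"api": "servo_tool", "payload": {
  "motion": [
    {"dr": [0,0,0],"delta_pos": [-0.03,0,0.005],"hand": 0}
  ]
}}

```text
time_s: 30.95
eef_pos: [537.5, -55.7, 84.2]
ee_rot: [-0.007, 0.096, 0.995, 0.001]
force: [-11.5, 1.4, 8.6]
grip_width: -0.001
```

{"api": "servo_tool", "payload": {
  "motion": [
    {"dr": [0,0,0],"delta_pos": [-0.02,0,0],"hand": 0}
  ]
}}

```text
time_s: 31.08
eef_pos: [537.3, -55.7, 84.3]
ee_rot: [-0.008, 0.095, 0.995, 0.001]
force: [-6.6, -0.2, 7.1]
grip_width: -0.003
```

The push met solid contact straight away, so the bar is against the rolls. Retreat and make the final check.

{"api": "servo_tool", "payload": {
  "motion": [
    {"dr": [0,0,0],"delta_pos": [0.1,0,-0.01],"hand": 0},
    {"dr": [0,0,0],"delta_pos": [0.4,0,-0.1],"hand": 0},
    {"dr": [0,0,0],"delta_pos": [0.5,0,-0.6],"hand": 0.3},
    {"dr": [0,-0.5,0],"delta_pos": [0,0,-0.8],"hand": 0.7},
    {"dr": [0,-0.5,0],"delta_pos": [0,0,-0.8],"hand": 1},
    {"dr": [0,0,0],"delta_pos": [0,0,0],"hand": 1},
    {"dr": [0,0,0],"delta_pos": [0,0,0],"hand": 1}
  ]
}}

```text
time_s: 31.95
eef_pos: [484.6, -45.4, 203.1]
ee_rot: [0.082, 0.095, 0.992, -0.008]
force: [0.5, 0.3, -0.6]
grip_width: 1.0
```

Run:
```python
from h import *
st(); skew("w20.png")
im,d=save("scene","c20.png",crop=(90,140,330,350),scale=3); PC=pts("scene",d)
im,d=save("side","s20.png",crop=(200,150,400,390),scale=2.4); PS=pts("side",d)
for n,P in(("scene",PC),("side",PS)):
    h=P.reshape(-1,3); h=h[(h[:,2]>258)&(h[:,2]<267)&(np.hypot(*(h[:,:2]-O).T)<60)]; m=toM(h.mean(0)); print(n,m,np.degrees(np.arctan2(m[1],m[0]))+180)
```

```text
t 31.95 pos [484.6 -45.4 203.1] mill [-162.8   -0.3] F [ 0.5  0.3 -0.6] grip 1.0
tool x [-0.969  0.188 -0.164] y [ 0.19   0.982 -0.   ] z [ 0.161 -0.031 -0.986]
bar box [ 234  232   42   73 2872]
left 61 yaw rel 0.1 at -63.1 -19.4
right 61 yaw rel -0.09 at -68.6 19.3
rear 34 yaw rel 0.19 at -99.0 -3.5
pl left 88 yaw rel -0.0 at -96.6 -39.6
pl right 88 yaw rel 0.1 at -88.6 40.5
pl rear 81 0.04 -146.1
scene [ 37.06842396 -18.94354584] 152.93102963628695
side [ 31.31890586 -24.12564417] 142.39214622033737
```

View pics/w20.png

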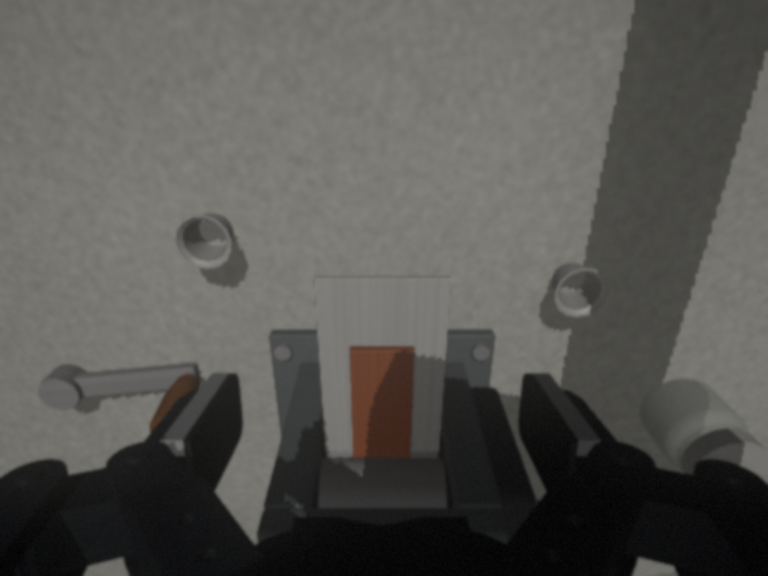

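View pics/s20.png

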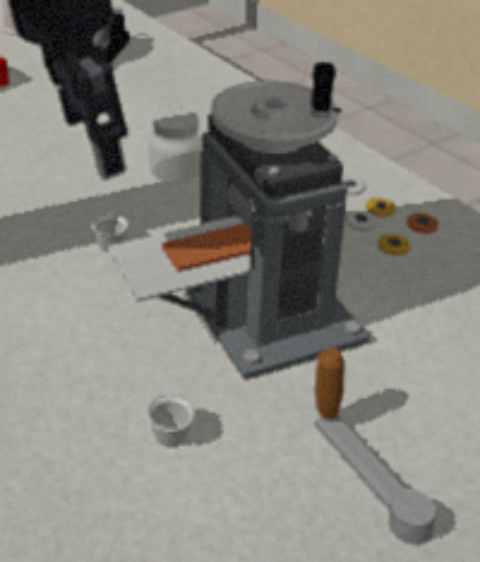

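View pics/c20.png

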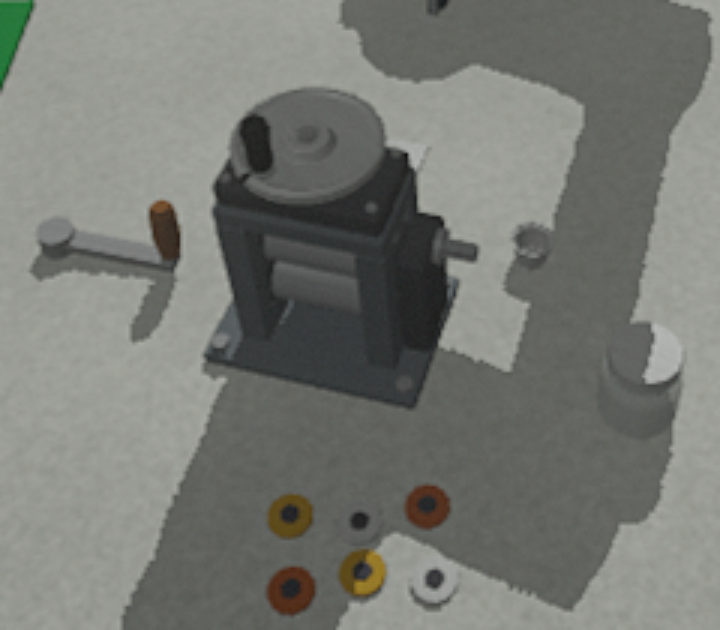

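The pictures show the bar flat, square and centred (rear edge at x_m = -99). The handle is still at five clicks and the bystanders are unmoved. Handing in.

```bash
python3 -c "
from rig import ticket; print(ticket.finish_job())"
```

```text
the job is handed in; nothing more can be done
None
```

The mill is set up and the job is handed in after about 32 s. The wheel was closed and then opened five clicks. The copper bar lies flat and square against the rolls.

**Handwheel:** I turned it clockwise by its handle to the closed stop, where it pushed back with about 40 N. I then turned it 150° anticlockwise and released it. Afterwards the wrist camera read 149°. The final scene and side pictures read 153° and 142°; each sees only one side of the handle, and both are nearest to five clicks.

**Bar:** The first feed left it about 2.9° off square. Pushing one rear corner with up to 17 N did not turn it. One attempt to grip it again also closed just above the bar. I then gripped it properly, pulled it back about 10 mm, squared and centred it, and fed it in again. A light push from behind met firm resistance straight away.

**Last checks:**
- **Squareness:** the bar's sides and rear edge are within about 0.2° of the plate.
- **Position:** the rear edge is at x ≈ -99 mm, so the front edge is at about -9 mm, as specified.
- **Flatness:** I measured 0.02° of tilt before the bar was fed in again and did not measure it afterwards; the last pictures show nothing unusual.
- **Other things on the table:** the crank, jar and both cups look unmoved in the final pictures.
- **One disagreement:** an earlier rear-edge reading of -3.25° did not match the picture or the side edges, and it was gone in the last measurement.

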